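Clamp the board and gauge the angled hole

TASK

First swing the drilling jig's clamp arm fully down onto the board and let go of it. Then take the depth gauge from its wooden rest, slide its rod into the jig's slanted guide tube until the collar stops against the tube's mouth, pause there a moment, and draw it fully out again. Finish while still holding the gauge in the gripper, rod level and still, tip over the middle of the square white tile and about 100 mm above the bench for reading; the clamp stays down, and the board and the other things on the bench are left where they are.

Things in the scene. Friction and masses are not known exactly. Their poses are not given: they have to be found in the camera images.
- jig: angle drilling jig fixed to the bench: plywood base 12 mm thick (its x -105 to +80, y +-115 mm), wooden fence 52 mm high along its robot-side edge, two aluminium cheeks (top 83 mm above the bench) carrying the guide tube at y = -45 mm, clamp at y = +65 mm. Origin on the bench; z up, x towards the open side, where tube mouth and clamp handle are
- guide_tube: slanted steel guide tube, 70 mm long, bore 13 mm, the last 12 mm flaring to 19 mm bore, 25 mm outside. Origin: centre of the mouth, 96 mm above the bench. z axis: out of the mouth along the bore, 40 degrees above level, towards jig +x; y axis: level, the jig's y; x axis: 50 degrees downward. The board's hole goes on below it: the rod enters freely until the collar stops
- clamp (a joint): hinge angle of the clamp arm, rad: 0 = fully down, arm level, pad on the board; positive = raised (0.7 to 1.15 at the start, 1.3 at most). Stiff hinge, stays where it is left (about 3 N at the handle)
- clamp_handle (a point): centre of the clamp arm's black cross handle: cylinder 18 mm in diameter, 36 mm long, flat ends, level along the jig's y; 132 mm from the hinge axis. Can be pinched across its ends from above and turns between the fingers. The 12 mm wide arm joins it from the hinge side. 75 mm above the bench when down
- clamp_hinge (a point): point on the clamp's hinge axis, in the middle of the arm, 75 mm above the bench; the axis is the jig's y; raising the arm lifts the handle up and back towards the hinge
- board: loose wooden board 88 x 204 x 38 mm already loaded on the jig's base against the fence, held between end stops; origin at the centre of its underside, its top 50 mm above the bench
- gauge: depth gauge, 0.13 to 0.2 kg: steel rod 10 mm in diameter, brass collar 26 mm in diameter, square dark wooden handle 20 x 20 x 80 mm, on one axis. Origin on the axis at the collar's stop face. x axis from tip to handle: tip at -110 mm, collar 0 to 10, handle 20 to 100 mm; y, z square to the handle's faces. At the start level in its rest, z up, axis 55 mm above the bench
- gauge_tip (a point): tip of the gauge's rod, on its axis (x = -110 mm in the gauge's frame)
- gauge_grip (a point): a good place to grip the handle, on its axis (x = +55 mm in the gauge's frame), between the rest's posts
- gauge_rest: wooden rest fixed to the bench, base 250 x 62 x 12 mm, origin at its underside's centre, below the gauge's origin at the start, same yaw as the gauge; a notched post holds the rod at x = -75 mm, another the handle's end at x = 87 to 101 mm, notch sides 60 and 53 mm high: lift the gauge straight up to clear them
- tile: square white ceramic reading tile 150 x 150 x 8 mm fixed flat on the bench; origin at its underside's centre
- tape_roll: cardboard tape roll 90 mm in diameter, 30 mm high, bystander; origin at its underside's centre
- glue_jar: jar with black lid, 64 mm in diameter, 100 mm high, bystander; origin at its underside's centre
- offcut: wood offcut 120 x 60 x 30 mm, bystander; origin at its underside's centre
- screwdriver: screwdriver about 200 mm long lying on the bench beyond the work, roughly along y, under 40 mm high, bystander; origin near its middle, x axis along it towards the blade
Things that resemble listed ones, but are neither listed nor needed, are in the scene too. What is shaped like the gauge but purple is not meant.

How it is judged (in metres and radians):
On the way, in this order (a step that is already met when the one before it is completed fails the run):
1. the clamp arm is down on the board, let go of, with the gauge still in its rest (value of joint clamp below 0.05 rad and contact force between the fingers and jig below 0.2 N and distance of gauge from where it was at the start of the episode below 0.02 m), for 0.2 s.
2. the rod is in the guide tube with the collar against its mouth (distance between gauge and guide_tube below 0.005 m and angle between the x axis of gauge and the z axis of guide_tube, either way round below 0.08 rad), for 0.2 s.
3. the rod is drawn fully out of the tube (z of gauge_tip in the frame of guide_tube above 0.01 m).
At the end, for the whole second after the job is handed in: The gauge is still held by the fingers and by nothing else, still, its rod level within about 8 degrees, its tip within 50 mm (horizontally) of the tile's centre and 65 to 160 mm above the bench; the clamp is down (below 0.05 rad) and the board within 15 mm of where it lay (angle between gauge's own x axis and vertical between 1.42 and 1.72 rad and horizontal distance between gauge_tip and tile below 0.05 m and height (world z) of gauge_tip between 0.065 and 0.16 m and contact force between the fingers and gauge above 1 N and contact force between gauge and jig below 0.2 N and contact force between gauge and gauge_rest below 0.2 N and contact force between gauge and tile below 0.2 N and linear speed of gauge below 0.03 m/s and angular speed of gauge below 0.2 rad/s and value of joint clamp below 0.05 rad and distance of board from where it was at the start of the episode below 0.015 m); the arm keeps its last pose, push and grip.
It fails at once if a bystander is knocked about (moved over 30 mm) (distance of any of tape_roll, glue_jar, offcut, screwdriver from where it was at the start of the episode above 0.03 m).
It fails at once if the board is shifted by over 20 mm (distance of board from where it was at the start of the episode above 0.02 m).
It also fails if it takes over 72 s, if anything falls off the work surface, if the arm or the gripper's body presses on something with over 40 N, if the wrist force passes 120 N, or if a joint passes its speed limit or range.

ROBOT

A 6-joint arm with a two-finger parallel gripper is mounted at the origin on the work surface. World frame = base frame: x ahead of the robot, y to its left, z up, the work surface at z = 0. Lengths are in mm, angles in rad, forces in N, time in s.
With the tool pointing down it reaches from about 300 to 950 mm from the base axis. Payload 3.1 kg.
Tool frame: the origin (TCP) lies midway between the tips of the shut fingers; the grasp point (between the pads) lies 19 mm behind it; z points along the fingers, y is the line along which they close (so a half turn about z gives the same grasp; the last joint's range is limited). The gripper opens to 85 mm and grips with 20 to 120 N. Pads are 22 mm wide; open, the fingers measure 114 mm over their backs; the gripper's body (76 mm by 85 mm) begins 54 mm behind the grasp point. The pads swing forward as they close: fully open they stand 13 mm farther back than shut.
Start: joints at [1.186, 0.308, 1.634, -0, 1.2, -0.07], TCP at [193.542, 594.284, 231.272] pointing down, gripper open.
Joint ranges: [-3.06, 3.06], [-0.79, 1.96], [0.05, 2.63], [-1.19, 4.34], [0.05, 2.64], [-2.94, 2.94]. Speed limits (rad/s): [2.79, 2.79, 3.14, 3.14, 3.14, 3.14].

INTERFACE

Orientations are given as a unit quaternion [x, y, z, w].
In Python, from rig import manip gives the robot as it stands.
- The arm moves only by the shell command python3 -m pendant 'ROWS'. ROWS is a JSON object of lists of equal length, an entry for each row: "xyz": the shift along the tool's x, y, z in cm, a list of three; "delta_rot": the turn, a rotation vector about the tool's x, y, z in degrees, a list of three; "grip": the finger opening in cm, from 0 to 8.54. In form: {"xyz": [[dx, dy, dz], ...], "delta_rot": [[wx, wy, wz], ...], "grip": [grip, ...]}. A call has 1 to 10 rows; each row is the pose to reach, as a shift and turn from the pose commanded when the call began, along the tool's axes at that moment; what a row does not reach only later rows make up. A row lasts 1/8 s, in which the tool goes at most 62.5 mm and 10.7 degrees, less where a joint would pass 70% of its speed; a pose out of reach is approached as far as the arm can. A call with a gripper value outside its range is refused whole. The fingers move at their own pace and stop on an object; the grip force is fixed at half the most. Time passes only in rows, so rows that repeat a pose let the fingers close. It gives the time, the measured TCP pose, the force, the opening and the grip force at its end, in the units of the state.
- manip.get_state(): the state, without advancing time (a new reading comes with each control period).
- manip.grab_frame(name): name is "side" or "top" or "wrist"; returns a dict with "image" (480x640x3 uint8, blue, green, red), "fx", "fy", "cx", "cy" (pixels), "R" (3x3) and "t" (3): a world point X has camera coordinates R X + t. Camera axes: x right, y down, z forward; pixel columns grow to the right and rows downward; lengths in mm; the calibration is good to about 2 mm. A picture is of the moment at which its call begins. There is no depth.
- manip.sign_off(): hands the job in; it is judged then, once.
Trained networks look in a picture, given as the dict that the camera call returned (one of the last four; its "shot" number tells which), for a name from the list of things; names that differ only in an ending like _2 or _b are one class to them, and where a whole thing is asked for, a point or a joint stands for the part that bears it (a point fixed in the world has none). Each returns a list of dicts, best first, with "score" (0 to 1); they miss things now and then, are a little off and sometimes report something else, mostly with a low value. They report only what shows in the picture. A call takes as long as a camera call. They do not tell look-alikes from the thing itself.
- manip.trace(picture, label): "mask" (480x640 bool, what is visible of it) and "position" ([column, row] in pixels, amid what is visible of it).
The state is a dict: "clock": time; "joints": joint angles; "joint_vel": joint speeds; "joint_torque": joint torques, N m; "eef_pos": TCP position; "tool_rot": TCP orientation; "force": force on the tool from outside, world axes, zero at the start; "ft_torque": the same for the moment, N m; "finger_gap": finger opening in mm; "gripper_force": force on a finger pad.
Only numpy, scipy, OpenCV 4.12 (cv2) and the standard library are available. Lean on these libraries where they do the work, as an engineer would, in place of code of your own. Each camera call takes 0.05 s, during which the arm holds its last target. There are 200 camera calls.

## Working session

There is one attempt and no reset: what is moved stays moved. The work goes in short steps, Python scripts to look and compute and a shell command to move; the robot and the scene stay as the last step left them, time stands still between calls to the robot, and variables do not carry over. Pictures are saved under pics/ and viewed, at most 10 in all, crops included, and the job is handed in when it is done.

```bash
mkdir -p pics; cat > h.py <<'E'
import numpy as np, cv2
from rig import manip
from scipy.spatial.transform import Rotation as Rot
def ray(f,uv):
    d=np.array([(uv[0]-f["cx"])/f["fx"],(uv[1]-f["cy"])/f["fy"],1.]); R=np.array(f["R"]);t=np.array(f["t"])
    return -R.T@t, R.T@d
def atz(f,uv,z):
    o,d=ray(f,uv); return o+d*(z-o[2])/d[2]
def proj(f,X):
    c=np.array(f["R"])@np.array(X,float)+np.array(f["t"]); return np.array([c[0]/c[2]*f["fx"]+f["cx"],c[1]/c[2]*f["fy"]+f["cy"]])
E
python3 - <<'E'
from h import *
print(manip.get_state())
a=[manip.grab_frame(n) for n in("top","side")]
for f in a: print(f["fx"],-np.array(f["R"]).T@f["t"],np.round(f["R"],2).tolist())
cv2.imwrite("pics/top.png",a[0]["image"]);cv2.imwrite("pics/side.png",a[1]["image"])
for f in a:
  for n in["jig","guide_tube","clamp_handle","board","gauge","gauge_rest","tile","tape_roll","glue_jar","offcut","screwdriver"]:
    for r in manip.trace(f,n)[:3]:
      print(n,round(r["score"],2),np.round(r["position"]),r["mask"].sum(),np.round(atz(f,r["position"],0)))
E
```

```text
{'clock': 0.0, 'joints': array([ 1.18629897e+00,  3.08993323e-01,  1.63519127e+00,  3.26369258e-06,
        1.19970654e+00, -6.97062536e-02]), 'joint_vel': array([-0.00022371,  0.00130559, -0.00024755,  0.0007521 ,  0.00147575,
        0.00031588]), 'joint_torque': array([-2.34908266e-04, -4.15253949e+01, -2.76660794e+01,  1.17017617e-04,
        1.02041307e-02, -6.23121501e-07]), 'eef_pos': array([193.22987507, 593.51260549, 230.05210937]), 'tool_rot': array([ 1.56746968e-01,  9.87638126e-01, -1.11938862e-03, -2.60237811e-04]), 'force': array([ 0.83139497, -0.62129873, -0.00612866]), 'ft_torque': array([ 0.06024862, -0.01207173,  0.02982897]), 'gripper_force': 0.0, 'finger_gap': 85.10556477699977}
436.4393746031302 [ 400.31137812  -67.14502663 1140.41416338] [[0.01, -1.0, -0.01], [-0.99, -0.01, -0.1], [0.1, 0.01, -0.99]]
488.11806937749947 [ 240.27266109 -867.64913649  683.38474668] [[0.96, -0.29, -0.0], [-0.17, -0.54, -0.82], [0.24, 0.79, -0.57]]
jig 0.92 [308. 260.] 4122 [464. -16.   0.]
jig 0.72 [268. 274.] 299 [427.  87.   0.]
jig 0.6 [203. 164.] 451 [721. 267.   0.]
guide_tube 
[... 638 characters left out ...]
4.] 182 [551.  91.   0.]
clamp_handle 0.69 [269. 197.] 477 [469. 316.   0.]
board 0.59 [292. 262.] 1540 [452.   5.   0.]
gauge 0.73 [236. 419.] 1367 [ 258. -371.    0.]
gauge 0.71 [439. 434.] 1487 [ 557. -491.    0.]
gauge 0.66 [374. 323.] 1051 [ 555. -237.    0.]
gauge_rest 0.67 [353. 352.] 3594 [ 488. -294.    0.]
tile 0.63 [290. 191.] 1270 [533. 330.   0.]
tile 0.33 [376. 321.] 994 [ 561. -233.    0.]
tape_roll 0.63 [394. 220.] 807 [752.  97.   0.]
glue_jar 0.82 [479. 333.] 2089 [ 738. -320.    0.]
glue_jar 0.71 [291. 262.] 1435 [450.   7.   0.]
glue_jar 0.21 [322. 233.] 207 [554.  98.   0.]
offcut 0.67 [444. 272.] 1387 [ 766. -134.    0.]
screwdriver 0.67 [363. 189.] 223 [738. 280.   0.]
```

View pics/top.png

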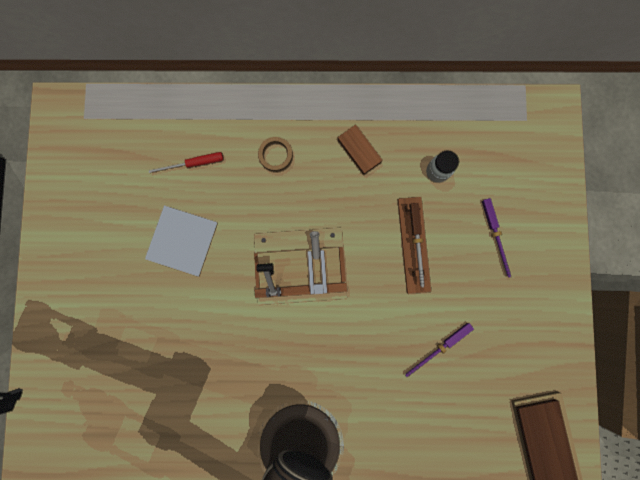

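View pics/side.png

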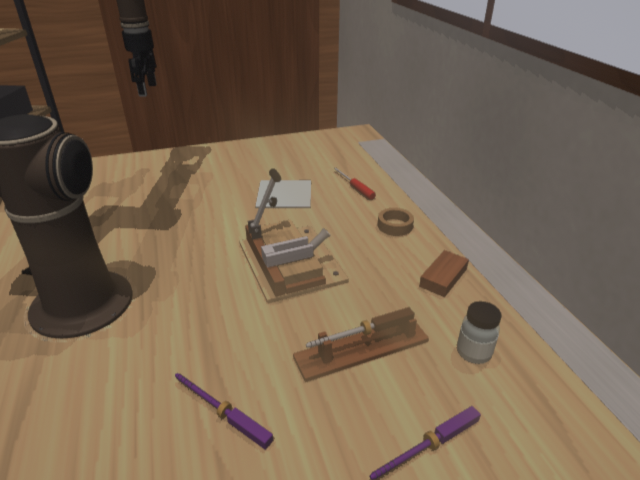

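Top view: the real gauge (dark handle) lies in the rest at about (415,245), with its handle up-image at (411,222). The purple look-alikes are at (439,350) and (497,237). The jig is at (300,260), with the clamp handle raised at (265,268), the tube mouth at about (315,232) and the tile at (182,240). The side view agrees. Next I'll get a wrist view above the jig.

```bash
cat >> h.py <<'E'
def Rz(a): return Rot.from_euler("z",a,degrees=True)
def down(yaw):  # tool down, tool y at yaw+90 deg (x back to robot)
    c,s=np.cos(np.radians(yaw)),np.sin(np.radians(yaw))
    return Rot.from_matrix(np.array([[-c,-s,0],[-s,c,0],[0,0,-1]]).T)
def rel(pos,R,st=None):
    s=st or manip.get_state(); R0=Rot.from_quat(s["tool_rot"])
    print("xyz cm",np.round(R0.inv().apply(np.array(pos)-s["eef_pos"])/10,2),"rot deg",np.round((R0.inv()*R).as_rotvec(degrees=True),1))
E
python3 - <<'E'
from h import *
f=manip.grab_frame("wrist"); s=manip.get_state()
c=-np.array(f["R"]).T@f["t"]; R0=Rot.from_quat(s["tool_rot"])
print("cam in tool",R0.inv().apply(c-s["eef_pos"]),np.round(np.array(f["R"])@R0.as_matrix(),3),f["fx"])
rel([430,0,400],down(0))
E
```

```text
cam in tool [  74.67215238    1.10479551 -141.37698718] [[ 0.001  1.    -0.   ]
 [-0.956  0.001 -0.295]
 [-0.295  0.     0.956]] 400.6230148738021
xyz cm [-40.88 -49.19 -16.87] rot deg [ -0.  -0. -18.]
```

```bash
python3 -m pendant '{"xyz":[[-20,-25,-16.8],[-20,-25,-16.8],[-20,-25,-16.8],[-20,-25,-16.8],[-20,-25,-16.8],[-40.9,-49.2,-16.8],[-40.9,-49.2,-16.8],[-40.9,-49.2,-16.8],[-40.9,-49.2,-16.8],[-40.9,-49.2,-16.8]],"delta_rot":[[0,0,-9],[0,0,-9],[0,0,-9],[0,0,-9],[0,0,-18],[0,0,-18],[0,0,-18],[0,0,-18],[0,0,-18],[0,0,-18]],"grip":[8.5,8.5,8.5,8.5,8.5,8.5,8.5,8.5,8.5,8.5]}'
python3 - <<'E'
from h import *
f=manip.grab_frame("wrist"); cv2.imwrite("pics/w1.png",f["image"])
import pickle; pickle.dump(f,open("w1.pkl","wb"))
s=manip.get_state(); print(s["eef_pos"])
for n in["guide_tube","clamp_handle","gauge","gauge_rest","tile","board"]:
    for r in manip.trace(f,n)[:2]: print(n,round(r["score"],2),np.round(r["position"]),r["mask"].sum(),np.round(atz(f,r["position"],50)))
E
```

```text
clock: 2.5
eef_pos: [410.9, 45.3, 396.7]
tool_rot: [0.0, 1.0, 0.0, 0.001]
force: [1.0, 0.1, -0.8]
finger_gap: 85.0
gripper_force: 0.0
[413.58721188  37.56719437 397.02276933]
guide_tube 0.94 [246. 252.] 860 [509. -39.  50.]
guide_tube 0.71 [335. 402.] 2189 [741.  79.  50.]
clamp_handle 0.76 [334. 214.] 1751 [459.  74.  50.]
clamp_handle 0.42 [284. 197.] 8135 [437.  11.  50.]
gauge 0.6 [ 54. 271.] 2608 [ 536. -293.   50.]
gauge_rest 0.73 [ 72. 224.] 7305 [ 471. -257.   50.]
tile 0.78 [506. 243.] 11104 [496. 295.  50.]
board 0.84 [282. 196.] 8356 [436.   8.  50.]
```

View pics/w1.png

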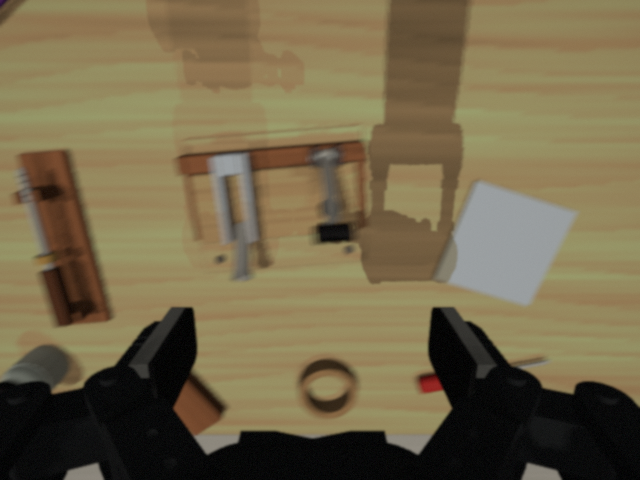

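The view is motion-blurred but shows everything: tube mouth at about (240,277), handle (333,232), gauge (45,240), tile (512,242). I'll let it settle and take a sharp composite crop.

```bash
python3 -m pendant '{"xyz":[[0,0,0],[0,0,0],[0,0,0]],"delta_rot":[[0,0,0],[0,0,0],[0,0,0]],"grip":[8.5,8.5,8.5]}'
python3 - <<'E'
from h import *
import pickle
f=manip.grab_frame("wrist"); 
s=manip.get_state(); print(s["eef_pos"])
for n in["guide_tube","clamp_handle","gauge","gauge_rest","tile","board","tape_roll"]:
    for r in manip.trace(f,n)[:2]:
        print(n,round(r["score"],2),np.round(r["position"]),r["mask"].sum(),np.round(atz(f,r["position"],50)))
        if r["score"]>.5: f["m_"+n]=f.get("m_"+n,r["mask"])
pickle.dump(f,open("w2.pkl","wb")); cv2.imwrite("w2.png",f["image"])
t=manip.grab_frame("top"); pickle.dump(t,open("t2.pkl","wb"))
im=f["image"]; 
g=int(proj(f,[480,-280,30])[0]); j=proj(f,[470,0,50]).astype(int); print(g,j)
A=cv2.resize(im[120:320,j[0]-110:j[0]+110],None,fx=2.5,fy=2.5,interpolation=cv2.INTER_CUBIC)
x0=max(0,g-60); B=cv2.resize(im[120:320,x0:x0+100],None,fx=2.5,fy=2.5,interpolation=cv2.INTER_CUBIC)
print("A x0",j[0]-110,"B x0",x0); cv2.imwrite("pics/c1.png",np.hstack([A,B]))
E
```

```text
clock: 3.22
eef_pos: [410.3, 47.9, 396.1]
tool_rot: [-0.0, 1.0, 0.0, 0.0]
force: [-0.6, -0.8, -0.9]
finger_gap: 85.0
gripper_force: 0.0
[410.37427591  47.67478541 396.06049741]
guide_tube 0.58 [245. 256.] 767 [513. -38.  50.]
guide_tube 0.47 [ 51. 276.] 2380 [ 541. -294.   50.]
clamp_handle 0.89 [328. 216.] 1848 [460.  69.  50.]
gauge 0.51 [4. 1.] 66 [ 222. -284.   50.]
gauge_rest 0.83 [ 70. 227.] 7398 [ 474. -257.   50.]
tile 0.86 [505. 246.] 11043 [499. 297.  50.]
tile 0.64 [253. 196.] 15634 [434. -24.  50.]
board 0.56 [280. 197.] 8220 [436.   9.  50.]
tape_roll 0.92 [330. 401.] 2219 [737.  75.  50.]
62 [273 223]
A x0 163 B x0 2
```

View pics/c1.png

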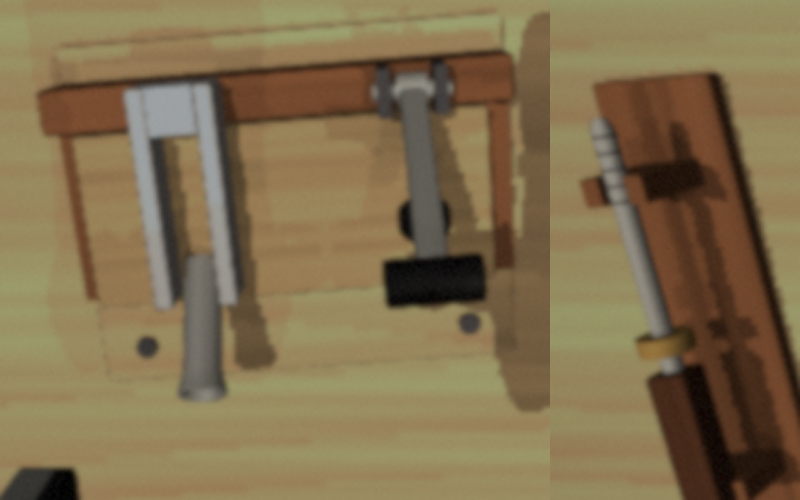

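Sharp crop: the tube mouth is at display (202,391), the cross handle centre at (435,281) and the base corners at (57,48), (502,12) and (110,380). At right is the chosen gauge, with steel rod, brass collar and dark handle, so it isn't purple. Now I'll fit the poses.

```bash
python3 - <<'E'
from h import *
import pickle
from scipy.optimize import least_squares
f=pickle.load(open("w2.pkl","rb"))
A=lambda u,v:(163+u/2.5-.3,120+v/2.5-.3)
B=lambda u,v:(2+(u-550)/2.5-.3,120+v/2.5-.3)
pts=[(A(57,48),(-105,-115)),(A(502,12),(-105,115)),(A(110,380),(80,-115)),(A(508,350),(80,115))]
for uv,p in pts: print(np.round(atz(f,uv,12)[:2],1),p)
mo=atz(f,A(202,391),96)
def res(q):
    c,s=np.cos(q[2]),np.sin(q[2]); M=np.array([[c,-s],[s,c]]); r=[]
    for uv,p in pts: r+=list(M@p+q[:2]-atz(f,uv,12)[:2])
    r.append((M.T@(mo[:2]-q[:2]))[1]+45)
    return r
q=least_squares(res,[470,0,0],loss="soft_l1").x; print("jig",q,np.round(res(q),1))
c,s=np.cos(q[2]),np.sin(q[2]); M=np.array([[c,-s],[s,c]])
print("mouth",mo,"in jig",M.T@(mo[:2]-q[:2]))
# handle: ray, intersect jig plane y=65
def yplane(uv,y):
    o,d=ray(f,uv); n=np.array([-s,c,0]); o2=o-np.r_[q[:2],0]
    X=o+d*((y-n@o2)/(n@d)); return X,M.T@(X[:2]-q[:2])
for uv in [A(435,281)]:
    o,d=ray(f,uv)
    for z in(140,150,160,170,180,190): X=atz(f,uv,z); print(z,X[:2],M.T@(X[:2]-q[:2]))
print("hinge",[M.T@(atz(f,A(412,88),75)[:2]-q[:2])])
print("side handle:")
# gauge z=55 axis
for n,uv in dict(tip=B(600,122),col=B(665,345),hs=B(675,375)).items(): print(n,atz(f,uv,55))
pickle.dump(q,open("jig.pkl","wb"))
m=f["m_tile"]; cs=cv2.minAreaRect(np.argwhere(m)[:,::-1].astype(np.float32)); print("tile",atz(f,cs[0],8),cs)
t=pickle.load(open("t2.pkl","rb"));print("top: mouth",proj(t,mo),"jig corners",[proj(t,np.r_[M@p+q[:2],12]).round() for _,p in pts])
E
```

```text
[ 368.3 -113.1] (-105, -115)
[350.2 113.5] (-105, 115)
[550.7 -99.9] (80, -115)
[532.2 124. ] (80, 115)
jig [4.62810037e+02 7.69352705e+00 7.83580957e-02] [-1.1 -2.1 -1.   0.6  0.9 -0.8  1.3  4.6  0. ]
mouth [521.89802676 -32.8005819   96.        ] in jig [ 55.73688773 -44.99514159]
140 [454.03687059  74.18026205] [-3.54180213 66.96947076]
150 [451.06559529  73.53856557] [-6.55419097 66.56232857]
160 [448.09431998  72.89686909] [-9.56657982 66.15518638]
170 [445.12304468  72.25517261] [-12.57896866  65.74804419]
180 [442.15176937  71.61347613] [-15.5913575  65.340902 ]
190 [439.18049407  70.97177965] [-18.60374635  64.93375981]
hinge [array([-76.1632121 ,  64.56078183])]
side handle:
tip [ 400.4440645  -299.24267928   55.        ]
col [ 514.12594229 -290.05776445   55.        ]
hs [ 530.64252595 -288.07338354   55.        ]
tile [512.13177761 319.28552151   8.        ] ((506.34722900390625, 245.35980224609375), (107.11198425292969, 117.19905090332031), 23.00887107849121)
top: mouth [312.93741083 233.87447906] jig corners [array([345., 298.]), array([256., 304.]), array([340., 226.]), array([252., 233.])]
```

```bash
python3 - <<'E'
from h import *
import pickle
q=pickle.load(open("jig.pkl","rb")); c,s=np.cos(q[2]),np.sin(q[2])
J=lambda x,y,z: np.array([q[0]+c*x-s*y,q[1]+s*x+c*y,z])
S=manip.grab_frame("side"); T=manip.grab_frame("top"); f=pickle.load(open("w2.pkl","rb"))
h=manip.trace(S,"clamp_handle"); print([(np.round(r["position"]),r["mask"].sum(),round(r["score"],2)) for r in h])
for z in(180,190,195,200): 
  X=J(-15.6-.3*(z-180),65,z); print(z,X,proj(S,X),proj(T,X))
print("hinge",proj(S,J(-76,65,75)),"mouth",proj(S,J(55.7,-45,96)))
for F,n in((S,"side"),(T,"top")):
  for nm,X in dict(tip=(400.4,-299.2,55),col=(514.1,-290,55)).items(): print(n,nm,proj(F,X))
# dark handle pixels near guess in side
im=S["image"]; x,y=275,176
cr=im[150:290,190:370].copy()
cr=cv2.resize(cr,None,fx=4.4,fy=4.2,interpolation=cv2.INTER_CUBIC)
for X in(J(-20,65,195),J(-76,65,75),J(55.7,-45,96)):
  u=proj(S,X); cv2.circle(cr,(int((u[0]-190)*4.4),int((u[1]-150)*4.2)),4,(0,0,255),1)
cv2.imwrite("pics/s2.png",cr)
Xs=J(-20,65,195); yaw=np.degrees(q[2]); rel(Xs+[0,0,60],down(yaw))
E
```

```text
[(array([269., 196.]), np.int64(384), 0.79), (array([377., 324.]), np.int64(992), 0.32)]
180 [442.1698385   71.27294365 180.        ] [277.43546272 179.93386509] [264.09228885 265.0897931 ]
190 [439.17904378  71.03810984 190.        ] [275.91412785 176.09480545] [263.51350602 266.25920218]
195 [437.68364641  70.92069294 195.        ] [275.14637444 174.15739433] [263.21940719 266.85341787]
200 [436.18824905  70.80327604 200.        ] [274.3738382  172.20791381] [262.92210165 267.45411262]
hinge [254.38860592 225.55787186] mouth [326.29102581 230.78163489]
side tip [307.53240729 343.83284489]
side col [366.72792062 326.19741877]
top tip [420.79843126 285.43836971]
top col [416.44130773 239.61259252]
xyz cm [-2.73  2.38 14.1 ] rot deg [ 0.  -0.  -4.5]
```

View pics/s2.png

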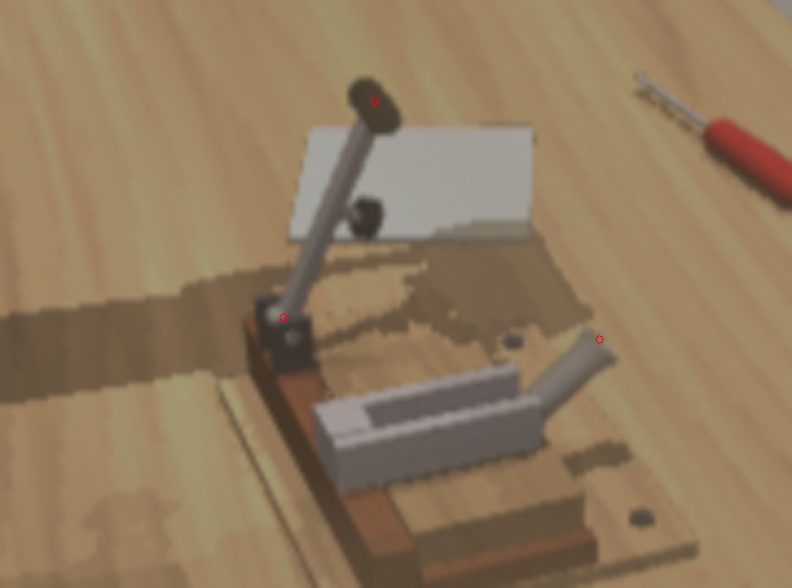

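The projections match: handle at (374,105), hinge and mouth on their circles. Next I reach for the handle.

```bash
python3 -m pendant '{"xyz":[[-2.7,2.4,5],[-2.7,2.4,10],[-2.7,2.4,14],[-2.7,2.4,14],[-2.7,2.4,17],[-2.7,2.4,20],[-2.7,2.4,21.6],[-2.7,2.4,21.6],[-2.7,2.4,21.6],[-2.7,2.4,21.6]],"delta_rot":[[0,0,-4.5],[0,0,-4.5],[0,0,-4.5],[0,0,-4.5],[0,0,-4.5],[0,0,-4.5],[0,0,-4.5],[0,0,-4.5],[0,0,-4.5],[0,0,-4.5]],"grip":[8.5,8.5,8.5,8.5,8.5,8.5,8.5,8.5,8.5,8.5]}'
python3 - <<'E'
from h import *
f=manip.grab_frame("wrist"); print(manip.get_state()["eef_pos"],proj(f,[437.7,70.9,194])); cv2.imwrite("pics/w3.png",f["image"])
E
```

```text
clock: 5.08
eef_pos: [438.7, 71.3, 181.5]
tool_rot: [-0.039, 0.999, 0.0, 0.001]
force: [-0.3, 0.9, -0.2]
finger_gap: 84.9
gripper_force: 0.0
[438.43266777  71.24812264 181.24947378] [309.032357   325.13957261]
```

View pics/w3.png

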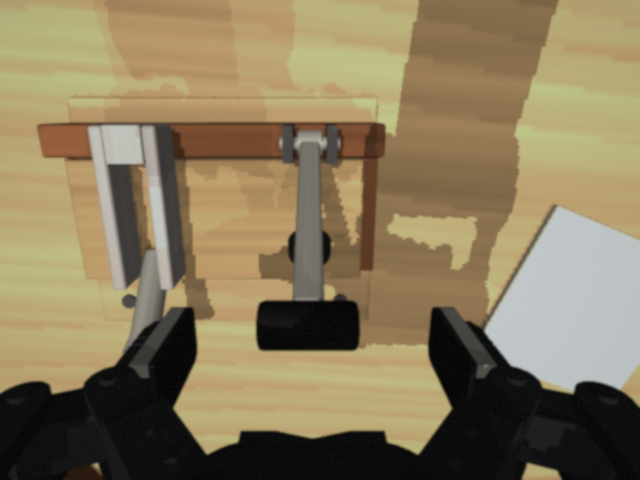

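The handle is centred between the open fingers at (308,325), and the fence is level in the image, so the yaw is right. Lower 8 mm and pinch.

```bash
python3 -m pendant '{"xyz":[[0,-0.15,0.8],[0,-0.15,0.8],[0,-0.15,0.8],[0,-0.15,0.8],[0,-0.15,0.8],[0,-0.15,0.8],[0,-0.15,0.8],[0,-0.15,0.8]],"delta_rot":[[0,0,0],[0,0,0],[0,0,0],[0,0,0],[0,0,0],[0,0,0],[0,0,0],[0,0,0]],"grip":[8.5,3,3,3,3,3,3,3]}'
python3 - <<'E'
import numpy as np
a0=1.13
for a in (1.1,1,.85,.7,.55,.4,.25,.1,0,-.02): print(a, "dx tool cm",np.round(-13.2*(np.cos(a)-np.cos(a0)),2),"dz",np.round(13.2*(np.sin(a0)-np.sin(a)),2))
E
```

```text
clock: 6.12
eef_pos: [437.8, 69.6, 172.2]
tool_rot: [-0.039, 0.999, -0.0, 0.0]
force: [0.0, -1.7, 0.3]
finger_gap: 35.0
gripper_force: 60.6
1.1 dx tool cm -0.36 dz 0.17
1 dx tool cm -1.5 dz 0.83
0.85 dx tool cm -3.08 dz 2.02
0.7 dx tool cm -4.46 dz 3.43
0.55 dx tool cm -5.62 dz 5.04
0.4 dx tool cm -6.53 dz 6.8
0.25 dx tool cm -7.16 dz 8.67
0.1 dx tool cm -7.5 dz 10.62
0 dx tool cm -7.57 dz 11.94
-0.02 dx tool cm -7.57 dz 12.2
```

Gripped (35 mm gap, 60 N). Swing down along the arc.

```bash
python3 -m pendant '{"xyz":[[-0.4,0,0.2],[-1.5,0,0.8],[-3.1,0,2.0],[-4.5,0,3.4],[-5.6,0,5.0],[-6.5,0,6.8],[-7.15,0,8.7],[-7.4,0,9.7],[-7.5,0,10.6],[-7.5,0,10.6]],"delta_rot":[[0,0,0],[0,0,0],[0,0,0],[0,0,0],[0,0,0],[0,0,0],[0,0,0],[0,0,0],[0,0,0],[0,0,0]],"grip":[3,3,3,3,3,3,3,3,3,3]}'
```

```text
clock: 7.38
eef_pos: [513.6, 75.6, 66.1]
tool_rot: [-0.039, 0.999, 0.0, 0.001]
force: [3.2, -0.3, 0.6]
finger_gap: 35.2
gripper_force: 67.0
```

```bash
python3 -m pendant '{"xyz":[[-0.05,0,0.5],[-0.07,0,1.0],[-0.07,0,1.3],[-0.07,0,1.5],[-0.07,0,1.5]],"delta_rot":[[0,0,0],[0,0,0],[0,0,0],[0,0,0],[0,0,0]],"grip":[3,3,3,3,3]}'
```

```text
clock: 8.0
eef_pos: [514.3, 75.6, 51.9]
tool_rot: [-0.039, 0.999, 0.0, 0.001]
force: [2.0, -0.8, 4.8]
finger_gap: 35.0
gripper_force: 68.0
```

```bash
python3 -m pendant '{"xyz":[[0,0,0.15],[0,0,0.3],[0,0,0.3]],"delta_rot":[[0,0,0],[0,0,0],[0,0,0]],"grip":[3,3,3]}'; python3 - <<'E'
from h import *
rel([570,-290,280],down(4.5))
E
```

```text
clock: 8.38
eef_pos: [514.3, 75.6, 48.9]
tool_rot: [-0.039, 0.999, 0.0, 0.001]
force: [3.6, -1.2, 4.8]
finger_gap: 35.0
gripper_force: 68.1
xyz cm [ -2.78 -36.89 -23.11] rot deg [ 0.   0.1 -0.1]
```

```bash
python3 -m pendant '{"xyz":[[0,0,0.2],[0,0,0.4],[0,0,0.4]],"delta_rot":[[0,0,0],[0,0,0],[0,0,0]],"grip":[3,3,3]}'; python3 - <<'E'
from h import *
f=manip.grab_frame("wrist"); S=manip.grab_frame("side")
c=cv2.resize(S["image"][150:290,230:350],None,fx=4,fy=4,interpolation=cv2.INTER_CUBIC)
w=cv2.resize(f["image"],None,fx=.5,fy=.5); w=cv2.copyMakeBorder(w,0,c.shape[0]-w.shape[0],0,0,0)
cv2.imwrite("pics/d.png",np.hstack([c,w]))
E
```

```text
clock: 8.75
eef_pos: [514.2, 75.6, 48.3]
tool_rot: [-0.039, 0.999, -0.0, 0.0]
force: [-6.1, -1.0, 29.7]
finger_gap: 35.0
gripper_force: 70.8
```

View pics/d.png

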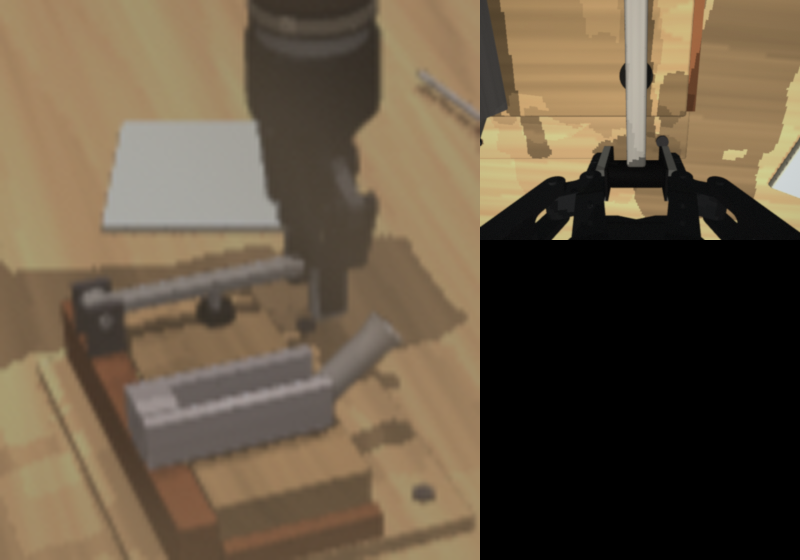

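The arm is level, the pad is on the board, and the force jumped to 30 N: fully down. Relax, release, rise and go above the gauge.

```bash
python3 -m pendant '{"xyz":[[0,0,-0.35],[0,0,-0.35],[0,0,-0.35],[0,0,-0.35],[0,0,-0.35],[0,0,-0.35],[0,0,-4],[0,0,-9],[0,0,-15],[0,0,-20]],"delta_rot":[[0,0,0],[0,0,0],[0,0,0],[0,0,0],[0,0,0],[0,0,0],[0,0,0],[0,0,0],[0,0,0],[0,0,0]],"grip":[3,8.5,8.5,8.5,8.5,8.5,8.5,8.5,8.5,8.5]}'
python3 -m pendant '{"xyz":[[-2.2,-6,-2],[-2.2,-12,-2],[-2.2,-18,-2],[-2.2,-24,-2],[-2.2,-30,-2],[-2.2,-36.5,-2],[-2.2,-36.5,-2],[-2.2,-36.5,-2],[-2.2,-36.5,-2],[-2.2,-36.5,-2]],"delta_rot":[[0,0,0],[0,0,0],[0,0,0],[0,0,0],[0,0,0],[0,0,0],[0,0,0],[0,0,0],[0,0,0],[0,0,0]],"grip":[8.5,8.5,8.5,8.5,8.5,8.5,8.5,8.5,8.5,8.5]}'
python3 - <<'E'
from h import *
import pickle
f=manip.grab_frame("wrist"); pickle.dump(f,open("w4.pkl","wb")); cv2.imwrite("pics/w4.png",f["image"])
for r in manip.trace(f,"gauge"): print(r["score"],r["position"],r["mask"].sum())
E
```

```text
clock: 10.1
eef_pos: [513.4, 75.6, 246.5]
tool_rot: [-0.039, 0.999, 0.0, 0.001]
force: [0.1, -0.8, -0.1]
finger_gap: 85.1
gripper_force: 0.0
clock: 11.35
eef_pos: [563.6, -285.0, 264.2]
tool_rot: [-0.04, 0.999, 0.0, 0.0]
force: [-0.5, -0.0, 0.3]
finger_gap: 84.9
gripper_force: 0.0
0.85 [91.6, 166.4] 4390
0.84 [309.8, 157.1] 4245
```

View pics/w4.png

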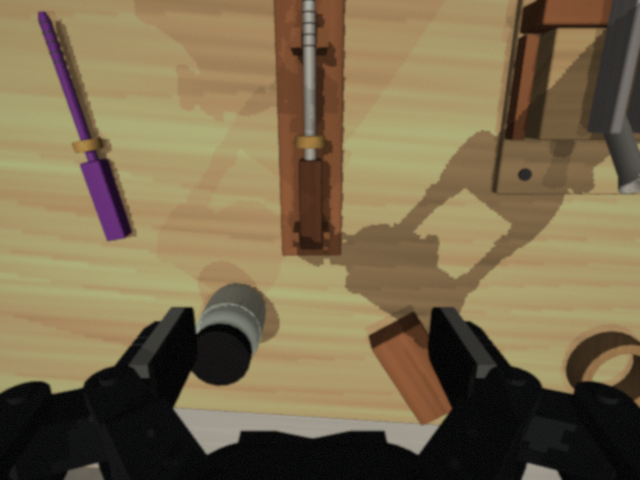

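The gauge axis runs vertically in the image, from (308,20) to (311,240), with the collar at (310,143). That makes the gripper yaw nearly right.

```bash
python3 - <<'E'
from h import *
import pickle
f=pickle.load(open("w4.pkl","rb"))
a=atz(f,(308.3,20),55);b=atz(f,(309.8,130),55); d=b-a; yaw=np.degrees(np.arctan2(d[1],d[0])); print(a,b,yaw)
col=atz(f,(310,143),62); print("collar",col, "hstart",atz(f,(311,160),65),"hend",atz(f,(311,249),65))
u=d/np.linalg.norm(d)
for o in (col-u*5, atz(f,(311,160),65)-u*20):
    g=o+55*u; g[2]=38; print("grip",g)
rel(g,down(yaw)); print(manip.get_state()["joints"])
E
```

```text
[ 420.44775223 -298.75666153   55.        ] [ 503.61909175 -290.99799058   55.        ] 5.3294357161059915
collar [ 513.81988814 -289.98362755   62.        ] hstart [ 527.44314912 -288.04574856   65.        ] hend [ 606.23139299 -281.74481278   65.        ]
grip [ 563.60374371 -285.3395211    38.        ]
grip [ 562.29184801 -284.79487405   38.        ]
xyz cm [ 0.13  0.07 22.63] rot deg [-0.   0.  -0.8]
[-5.37665178e-01  2.93600301e-01  1.58434167e+00  5.15171551e-05
  1.26344161e+00 -2.18804772e+00]
```

```bash
python3 -m pendant '{"xyz":[[0.1,0.03,6],[0.1,0.03,12],[0.1,0.03,16],[0.1,0.03,19],[0.1,0.03,21],[0.1,0.03,22.6],[0.1,0.03,22.6],[0.1,0.03,22.6],[0.1,0.03,22.6]],"delta_rot":[[0,0,-0.8],[0,0,-0.8],[0,0,-0.8],[0,0,-0.8],[0,0,-0.8],[0,0,-0.8],[0,0,-0.8],[0,0,-0.8],[0,0,-0.8]],"grip":[8.5,8.5,8.5,8.5,8.5,8.5,8.5,8.5,8.5]}'
python3 -m pendant '{"xyz":[[0,0,0],[0,0,0],[0,0,0],[0,0,0],[0,0,0],[0,0,0],[0,0,0],[0,0,0]],"delta_rot":[[0,0,0],[0,0,0],[0,0,0],[0,0,0],[0,0,0],[0,0,0],[0,0,0],[0,0,0]],"grip":[1,1,1,1,1,1,1,1]}'
```

```text
clock: 12.58
eef_pos: [563.5, -287.1, 39.6]
tool_rot: [-0.046, 0.999, -0.001, 0.001]
force: [-0.5, 0.0, -0.1]
finger_gap: 84.9
gripper_force: 0.0
clock: 13.58
eef_pos: [562.6, -286.5, 38.2]
tool_rot: [-0.046, 0.999, -0.0, 0.0]
force: [-0.3, -0.0, 2.0]
finger_gap: 18.8
gripper_force: 58.9
```

```bash
python3 -m pendant '{"xyz":[[0,0,-1],[0,0,-3],[0,0,-8],[0,0,-14],[0,0,-20],[0,0,-20],[0,0,-20],[0,0,-20]],"delta_rot":[[0,0,0],[0,0,0],[0,0,0],[0,0,0],[0,0,0],[0,0,0],[0,0,0],[0,0,0]],"grip":[1,1,1,1,1,1,1,1]}'
cat >> h.py <<'E'
import pickle
q=pickle.load(open("jig.pkl","rb")); MOUTH=np.array([521.9,-32.8,96.])
def tubeaxis(yaw): 
    e=np.radians(40); y=np.radians(yaw); return np.array([np.cos(e)*np.cos(y),np.cos(e)*np.sin(y),np.sin(e)])
def toolrot(yaw,el): # gauge x dir elevated el, yaw -> tool rotation
    y=np.radians(yaw);e=np.radians(el)
    gx=np.array([np.cos(e)*np.cos(y),np.cos(e)*np.sin(y),np.sin(e)]); ty=np.array([-np.sin(y),np.cos(y),0])
    return Rot.from_matrix(np.c_[-gx,ty,np.cross(-gx,ty)])
E
python3 - <<'E'
from h import *
f=manip.grab_frame("wrist"); pickle.dump(f,open("w5.pkl","wb")); cv2.imwrite("pics/w5.png",f["image"])
s=manip.get_state(); R=Rot.from_quat(s["tool_rot"])
P=lambda x,z=-16.8: proj(f,s["eef_pos"]+R.apply([x,0,z])).round(1)
print("origin pred",P(54),"col back",P(44),"tip",P(164),"handle start",P(34))
go=[54,0,-16.8]
for out in(150,): 
    T=toolrot(np.degrees(q[2]),40); pos=MOUTH+tubeaxis(np.degrees(q[2]))*out-T.apply(go); print(pos); rel(pos,T)
E
```

```text
clock: 14.58
eef_pos: [560.9, -285.5, 235.8]
tool_rot: [-0.046, 0.999, 0.001, -0.002]
force: [-0.2, -0.1, -1.2]
finger_gap: 18.7
gripper_force: 58.8
origin pred [309.5 180.8] col back [309.5 212. ] tip [ 308.9 -292.4] handle start [309.6 241.7]
[688.45925063 -19.72195698 214.25912573]
xyz cm [-15.15  25.29   2.14] rot deg [  0.4 -40.2   0.7]
```

View pics/w5.png

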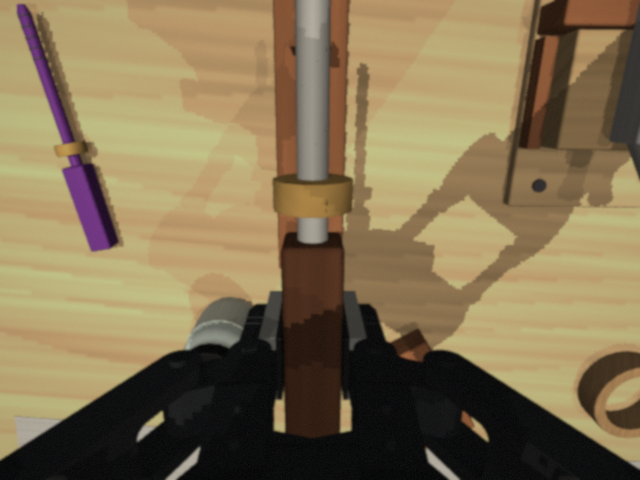

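The gauge is held straight: collar at (313,195), handle between the fingers at column 313. I'll fly past the tube and fit its mouth from the network masks, without viewing.

```bash
python3 -m pendant '{"xyz":[[0,6,0],[0,12,0],[0,18,0],[0,18.5,0],[0,18.5,0],[0,18.5,0],[0,18.5,0],[0,18.5,0]],"delta_rot":[[0,0,0],[0,0,0],[0,0,0],[0,0,0],[0,0,0],[0,0,0],[0,0,0],[0,0,0]],"grip":[1,1,1,1,1,1,1,1]}'
cat > fit.py <<'E'
from h import *
from scipy.optimize import minimize
def sil(f,m,yaw,rb,k=4):
    ax=tubeaxis(yaw); y=np.array([-np.sin(np.radians(yaw)),np.cos(np.radians(yaw)),0]); x=np.cross(y,ax)
    a=np.linspace(0,2*np.pi,40)[:,None]; im=np.zeros((480,640),np.uint8)
    ring=lambda r,s: np.array([proj(f,p) for p in m+ax*s+r*(np.cos(a)*x+np.sin(a)*y)])
    for A,B in (((12.5,0),(12.5,-2)),((12.5,-2),(rb,-12)),((rb,-12),(rb,-35))):
        h=cv2.convexHull(np.r_[ring(*A),ring(*B)].astype(np.float32)); cv2.fillConvexPoly(im,np.round(h*16).astype(np.int32),1,shift=4)
    c=m-35*ax; return im>0, proj(f,c), proj(f,m)
def fit(f,mask,rb=9.,m0=MOUTH,yaw=4.5):
    def roi(c,e):
        v,u=np.mgrid[:480,:640]; d=(e-c)/np.linalg.norm(e-c); s=(u-c[0])*d[0]+(v-c[1])*d[1]
        return (s>8)
    def cost(p):
        m=m0+[p[0],p[1],0]; s,c,e=sil(f,m,yaw,p[2]); _,c0,e0=sil(f,m0,yaw,9)
        return ((s^mask)&roi(c0,e0)).sum()
    best=min(((cost((i,j,9.)),i,j) for i in range(-12,13,2) for j in range(-12,13,2)))
    r=minimize(cost,[best[1],best[2],rb],method="Nelder-Mead",options=dict(initial_simplex=[[best[1],best[2],9],[best[1]+1.5,best[2],9],[best[1],best[2]+1.5,9],[best[1],best[2],11]]))
    return m0+[r.x[0],r.x[1],0],r.x,r.fun
E
python3 - <<'E'
from fit import *
for n in("wrist",):
  f=manip.grab_frame(n); cv2.imwrite("w6.png",f["image"]); s=manip.get_state(); print(s["eef_pos"],proj(f,MOUTH))
  for r in manip.trace(f,"guide_tube")[:3]:
    print(r["score"],r["position"],r["mask"].sum())
    if np.linalg.norm(np.array(r["position"])-proj(f,MOUTH-[20,2,15]))<60:
      print(fit(f,r["mask"])); f["m"]=r["mask"]
  pickle.dump(f,open("w6.pkl","wb"))
f=pickle.load(open("w2.pkl","rb")); print("w2",fit(f,f["m_guide_tube"]))
E
```

```text
clock: 15.62
eef_pos: [545.5, -103.2, 237.9]
tool_rot: [-0.045, 0.999, -0.0, -0.0]
force: [1.4, 0.6, -1.5]
finger_gap: 18.9
gripper_force: 59.1
[ 545.42858353 -102.96127202  237.97023746] [411.64187564 196.12833264]
0.58 [409.0, 167.9] 2358
(array([523.16270692, -33.26075348,  96.        ]), array([ 1.26270692, -0.46075348,  9.09093461]), np.float64(31.0))
w2 (array([522.82139304, -32.51897581,  96.        ]), array([0.92139304, 0.28102419, 7.78647506]), np.float64(30.0))
```

```bash
cat >> h.py <<'E'
MOUTH=np.array([523.1,-33.1,96.]); YAW=4.5; GO=np.array([54,1.1,-16.8])
def pre(out,dm=(0,0,0)):
    T=toolrot(YAW,40); pos=MOUTH+np.array(dm)+tubeaxis(YAW)*out-T.apply(GO); print(out,pos.round(1)); rel(pos,T)
E
python3 - <<'E'
from h import *
f=pickle.load(open("w5.pkl","rb")); pos=np.array([560.9,-285.5,235.8]); R=down(5.3)
for uv,z in (((312,182),-29.8),((312,217),-29.8),((313,234),-26.8)):
    o,d=ray(f,uv); o=R.inv().apply(o-pos); d=R.inv().apply(d); print(o+d*(z-o[2])/d[2])
pre(150)
E
```

```text
[ 55.64253835   0.73988856 -29.8       ]
[ 45.54162711   0.73925211 -29.8       ]
[ 39.5466229    1.04407936 -26.8       ]
150 [689.7 -21.1 214.3]
xyz cm [-15.11   6.83   2.37] rot deg [  0.2 -40.    0.7]
```

```bash
sed -i 's/GO=np.array(\[54,1.1/GO=np.array([55.2,0.9/' h.py
python3 -m pendant '{"xyz":[[-3,1,-2],[-7,2,-2],[-11,4,-1],[-15.1,6.8,2.3],[-15.1,6.8,2.3],[-15.1,6.8,2.3],[-15.1,6.8,2.3],[-15.1,6.8,2.3],[-15.1,6.8,2.3]],"delta_rot":[[0,-8,0],[0,-16,0],[0,-24,0],[0.1,-32,0.5],[0.2,-40,0.7],[0.2,-40,0.7],[0.2,-40,0.7],[0.2,-40,0.7],[0.2,-40,0.7]],"grip":[1,1,1,1,1,1,1,1,1]}'
python3 - <<'E'
from h import *
pre(150); pre(125)
s=manip.get_state(); R=Rot.from_quat(s["tool_rot"]); tip=s["eef_pos"]+R.apply(GO+[110,0,0]); o=s["eef_pos"]+R.apply(GO)
cols=[]
for n in("side","top"):
    f=manip.grab_frame(n); u,v,w=proj(f,tip),proj(f,MOUTH),proj(f,o); print(n,u,v,w)
    x,y=((u+v)/2).astype(int); c=f["image"][y-24:y+24,x-32:x+32]
    c=cv2.resize(c,None,fx=6,fy=6,interpolation=cv2.INTER_CUBIC)
    for p,k in((u,(0,0,255)),(v,(255,0,0)),(w,(0,255,0))): cv2.circle(c,(int((p[0]-x+32.5)*6),int((p[1]-y+24.5)*6)),4,k,1)
    cols.append(c)
cv2.imwrite("pics/ins.png",np.hstack(cols)); print(cols[0].shape)
E
```

```text
clock: 16.85
eef_pos: [691.1, -21.1, 217.2]
tool_rot: [-0.037, 0.938, 0.014, 0.343]
force: [-1.1, -0.2, -2.0]
finger_gap: 18.5
gripper_force: 59.4
150 [690.6 -20.8 215. ]
xyz cm [0.18 0.03 0.14] rot deg [0.  0.2 0. ]
125 [671.6 -22.3 199. ]
xyz cm [2.68 0.03 0.13] rot deg [0.  0.2 0. ]
side [340.50871246 217.22250144] [326.87564968 230.75814656] [377.56642731 181.02856928]
top [311.97366219 218.80735699] [313.06685782 233.37990042] [308.28294007 176.47295339]
(288, 384, 3)
```

View pics/ins.png

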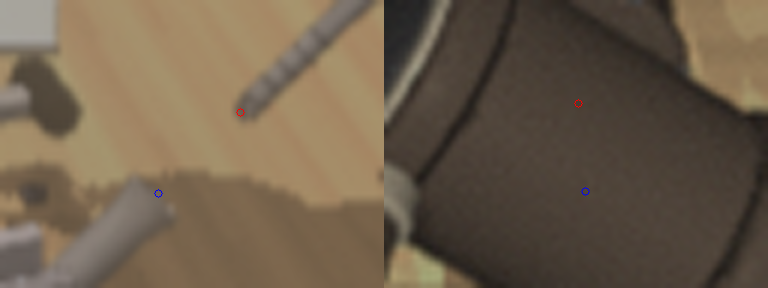

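Side view: the rod tip at about (246,112) points down the tube's axis towards the mouth centre at about (156,196), within about 1 mm. I'll insert gradually, watching the force.

```bash
python3 -m pendant '{"xyz":[[1.5,0,0.1],[3,0,0.1],[4,0,0.1],[5,0,0.1],[5.5,0,0.1],[5.5,0,0.1]],"delta_rot":[[0,0.2,0],[0,0.2,0],[0,0.2,0],[0,0.2,0],[0,0.2,0],[0,0.2,0]],"grip":[1,1,1,1,1,1]}'
python3 - <<'E'
from h import *
pre(95);pre(60)
E
```

```text
clock: 17.7
eef_pos: [648.0, -23.9, 178.8]
tool_rot: [-0.037, 0.94, 0.014, 0.34]
force: [-0.0, 0.2, -1.2]
finger_gap: 18.9
gripper_force: 59.4
95 [648.6 -24.1 179.7]
xyz cm [-0.1  -0.03 -0.03] rot deg [ 0.1 -0.2 -0. ]
60 [621.9 -26.2 157.2]
xyz cm [ 3.4  -0.03 -0.02] rot deg [ 0.1 -0.2 -0. ]
```

```bash
python3 -m pendant '{"xyz":[[0.7,0,0],[1.4,0,0],[2.1,0,0],[2.8,0,0],[3.4,0,0],[3.4,0,0]],"delta_rot":[[0,0,0],[0,0,0],[0,0,0],[0,0,0],[0,0,0],[0,0,0]],"grip":[1,1,1,1,1,1]}'
python3 - <<'E'
from h import *
pre(60)
f=manip.grab_frame("wrist"); pickle.dump(f,open("w7.pkl","wb"))
for r in manip.trace(f,"guide_tube")[:2]: print(r["score"],r["position"],r["mask"].sum(),proj(f,MOUTH))
E
```

```text
clock: 18.45
eef_pos: [622.3, -26.0, 157.3]
tool_rot: [-0.037, 0.94, 0.014, 0.34]
force: [-0.5, 0.0, -1.5]
finger_gap: 18.7
gripper_force: 59.4
60 [621.9 -26.2 157.2]
xyz cm [ 0.04 -0.02 -0.02] rot deg [ 0.1 -0.2 -0. ]
0.42 [310.5, 252.9] 21306 [311.61681419 -45.36049615]
```

The rod is 50 mm in with no contact force. Continue to near the stop.

```bash
python3 -m pendant '{"xyz":[[1,0,0],[2,0,0],[3,0,0],[4,0,0],[4.8,0,0],[5.2,0,0],[5.4,0,0],[5.4,0,0]],"delta_rot":[[0,0,0],[0,0,0],[0,0,0],[0,0,0],[0,0,0],[0,0,0],[0,0,0],[0,0,0]],"grip":[1,1,1,1,1,1,1,1]}'
python3 - <<'E'
from h import *
pre(0)
E
```

```text
clock: 19.55
eef_pos: [585.9, -28.2, 135.5]
tool_rot: [-0.036, 0.942, 0.01, 0.335]
force: [6.1, -0.4, -1.9]
finger_gap: 19.2
gripper_force: 58.9
0 [576.1 -29.8 118.6]
xyz cm [ 1.83 -0.08  0.69] rot deg [-0.4 -0.8 -0. ]
```

```bash
python3 -m pendant '{"xyz":[[0,0,0],[0,0,0],[0,0,0]],"delta_rot":[[0,0,0],[0,0,0],[0,0,0]],"grip":[1,1,1]}'
python3 - <<'E'
from h import *
s=manip.get_state(); print(s["joints"],s["joint_vel"].round(3),s["force"])
pre(0)
for n in("side",):
    f=manip.grab_frame(n); R=Rot.from_quat(s["tool_rot"]); o=s["eef_pos"]+R.apply(GO); v=proj(f,MOUTH); print(proj(f,o),v,o)
    x,y=v.astype(int)+[15,-15]; c=cv2.resize(f["image"][y-50:y+50,x-65:x+65],None,fx=6,fy=6,interpolation=cv2.INTER_CUBIC)
    for p,k in((v,(255,0,0)),(proj(f,o),(0,255,0))): cv2.circle(c,(int((p[0]-x+65.5)*6),int((p[1]-y+50.5)*6)),4,k,1)
    cv2.imwrite("pics/stk.png",c)
E
```

```text
clock: 19.92
eef_pos: [585.9, -28.2, 135.5]
tool_rot: [-0.036, 0.942, 0.01, 0.335]
force: [7.0, -0.8, -2.7]
finger_gap: 19.2
gripper_force: 58.9
[-0.21959102  0.11520508  2.28056203  1.14331595  0.19732555 -2.93987841] [-0.001  0.    -0.001  0.    -0.001  0.001] [ 7.01726587 -0.76813687 -2.69880526]
0 [576.1 -29.8 118.6]
xyz cm [ 1.83 -0.08  0.69] rot deg [-0.4 -0.8 -0. ]
[330.88118289 222.77675954] [326.87564968 230.75814656] [532.56540841 -31.3410423  113.66656174]
```

Joint 6 hit its limit: the wrist is near-singular in this pose. I'll back out to where it was free and work out the kinematics, so I can roll about the tube axis instead.

```bash
cat > kin.py <<'E'
from h import *
from scipy.optimize import least_squares
D=[([1.18629897,.308993323,1.63519127,0,1.19970654,-.0697062536],[193.23,593.51,230.05]),
([-.537665178,.293600301,1.58434167,0,1.26344161,-2.18804772],[563.6,-285,264.2]),
([-.21959102,.11520508,2.28056203,1.14331595,.19732555,-2.93987841],[585.9,-28.2,135.5])]
def RR(j): return Rot.from_euler("ZYZYZ",[j[0],j[1]+j[2],j[3],j[4],j[5]+np.pi/2])
def fk(j,p):
    a1,h,L2,a3,L3,d6=p; z=Rot.from_euler("ZY",[j[0],j[1]]); w=Rot.from_euler("ZY",[j[0],j[1]+j[2]])
    return Rot.from_euler("z",j[0]).apply([a1,0,h])+z.apply([0,0,L2])+w.apply([a3,0,L3])+RR(j).apply([0,0,d6])
def getp(D): 
    r=least_squares(lambda p:np.r_[np.concatenate([fk(j,p)-x for j,x in D]),.003*(p-[0,400,400,0,400,250])],[0,400,400,0,400,250]); return r.x
E
python3 - <<'E'
from kin import *
s=manip.get_state(); print((RR(s["joints"]).inv()*Rot.from_quat(s["tool_rot"])).as_rotvec())
p=getp(D); print(p,[ (fk(j,p)-x).round(1) for j,x in D]); pre(20); pre(60)
E
```

```text
Traceback (most recent call last):
  File "kin.py", line 6, in RR
    def RR(j): return Rot.from_euler("ZYZYZ",[j[0],j[1]+j[2],j[3],j[4],j[5]+np.pi/2])
                      ~~~~~~~~~~~~~~^^^^^^^^^^^^^^^^^^^^^^^^^^^^^^^^^^^^^^^^^^^^^^^^^
  File "scipy/spatial/transform/_rotation.pyx", line 1413, in scipy.spatial.transform._rotation.Rotation.from_euler
ValueError: Expected axis specification to be a non-empty string of upto 3 characters, got ZYZYZ
```

```bash
sed -i 's|^def RR.*|def RR(j): return Rot.from_euler("ZYZ",[j[0],j[1]+j[2],j[3]])*Rot.from_euler("YZ",[j[4],j[5]+np.pi/2])|' kin.py
python3 - <<'E'
from kin import *
s=manip.get_state(); print((RR(s["joints"]).inv()*Rot.from_quat(s["tool_rot"])).as_rotvec())
p=getp(D); print(p,[ (fk(j,p)-x).round(1) for j,x in D]); pre(20); pre(60)
E
```

```text
[-2.77555756e-16  2.18683578e-16 -2.29850861e-16]
[-287.61104577  257.66928741  888.44234326   75.57535208  717.44077056
  548.85889394] [array([ 40. , -17.2,  -6.9]), array([-21.9, -38. ,   6.1]), array([-0.2, -2.2,  0.9])]
20 [591.4 -28.6 131.5]
xyz cm [-0.17 -0.08  0.66] rot deg [-0.4 -0.8 -0. ]
60 [621.9 -26.2 157.2]
xyz cm [-4.17 -0.08  0.6 ] rot deg [-0.4 -0.8 -0. ]
```

```bash
python3 -m pendant '{"xyz":[[-1,0,0.2],[-2,0,0.3],[-3,0,0.5],[-4.2,0,0.6],[-4.2,0,0.6],[-4.2,0,0.6]],"delta_rot":[[-0.4,-0.8,0],[-0.4,-0.8,0],[-0.4,-0.8,0],[-0.4,-0.8,0],[-0.4,-0.8,0],[-0.4,-0.8,0]],"grip":[1,1,1,1,1,1]}'
python3 - <<'E'
from h import *
s=manip.get_state(); print(s["joints"].tolist(),s["eef_pos"].tolist()); pre(60)
E
```

```text
clock: 20.72
eef_pos: [619.0, -24.1, 154.4]
tool_rot: [-0.037, 0.94, 0.015, 0.339]
force: [-2.2, -4.1, 2.0]
finger_gap: 19.2
gripper_force: 60.6
[-0.20182192156946233, 0.13513977322767098, 2.206881161170935, 0.9619105647357156, 0.2207200945946015, -2.7385190328260647] [618.9773060121861, -24.082681696815683, 154.3978023037018]
60 [621.9 -26.2 157.2]
xyz cm [-0.39 -0.24 -0.04] rot deg [ 0.2 -0.3 -0.1]
```

```bash
python3 -m pendant '{"xyz":[[-0.4,-0.25,0],[-0.4,-0.25,0],[-0.4,-0.25,0]],"delta_rot":[[0,0,0],[0,0,0],[0,0,0]],"grip":[1,1,1]}'
cat >> kin.py <<'E'
D.append(([-0.20182192156946233,0.13513977322767098,2.206881161170935,0.9619105647357156,0.2207200945946015,-2.7385190328260647],[618.977,-24.083,154.398]))
def fk(j,p):
    a1,h,L2,a3,L3,d6,b=p; z=Rot.from_euler("ZY",[j[0],j[1]]); w=Rot.from_euler("ZY",[j[0],j[1]+j[2]])
    return Rot.from_euler("z",j[0]).apply([a1,b,h])+z.apply([0,0,L2])+w.apply([a3,0,L3])+RR(j).apply([0,0,d6])
P0=np.array([0,200,420,0,400,250,44])
def getp(D): return least_squares(lambda p:np.r_[np.concatenate([fk(np.array(j),p)-x for j,x in D]),.0003*(p-P0)],P0).x
LO=np.array([-3.06,-.79,.05,-1.19,.05,-2.94]);HI=np.array([3.06,1.96,2.63,4.34,2.64,2.94])
def ik(pos,R,j0,p):
    r=least_squares(lambda j:np.r_[(fk(j,p)-pos)/100,(RR(j).inv()*R).as_rotvec()],np.clip(j0,LO+.02,HI-.02),bounds=(LO+.01,HI-.01)); return r.x,r.cost
E
python3 - <<'E'
from kin import *
s=manip.get_state(); print(s["force"],s["joints"]); D.append((s["joints"],s["eef_pos"])); pickle.dump(D[-1],open("d5.pkl","wb"))
p=getp(D); print(p.round(1),[ (fk(np.array(j),p)-x).round(1) for j,x in D])
for roll in range(-60,61,15):
    for out in(60,0):
        ax=tubeaxis(YAW); T=Rot.from_rotvec(np.radians(roll)*ax)*toolrot(YAW,40); pos=MOUTH+ax*out-T.apply(GO)
        b=min((ik(pos,T,j0,p) for j0 in ([-.2,.13,2.2,.9,.3,-2.7],[-.2,.13,2.2,-.9,.3,-1],[-.2,.13,2.2,3,.3,-2.7],s["joints"])),key=lambda t:t[1])
        print(roll,out,b[0].round(2),round(b[1],5))
E
```

```text
clock: 21.1
eef_pos: [621.1, -25.4, 155.6]
tool_rot: [-0.037, 0.94, 0.016, 0.338]
force: [-4.8, -0.9, 0.2]
finger_gap: 18.9
gripper_force: 60.2
[-4.83244765 -0.86412     0.20721542] [-0.20504598  0.13707117  2.19967729  0.94027117  0.2286917  -2.71722042]
[-3.000e-01  3.070e+02  4.856e+02  3.420e+01  5.247e+02  3.164e+02
  4.370e+01] [array([-0.2,  0.1, -0. ]), array([-0.1, -0.2,  0. ]), array([ 0.1, -0. , -0. ]), array([-0.,  0.,  0.]), array([-0.,  0.,  0.])]
-60 60 [ 0.32  0.53  1.85 -1.18  1.22 -0.11] 0.01602
-60 0 [ 0.34  0.55  1.93 -1.18  1.22 -0.01] 0.0203
-45 60 [ 0.25  0.36  1.99 -1.18  0.91 -0.23] 0.01211
-45 0 [ 0.26  0.38  2.06 -1.18  0.9  -0.15] 0.02058
-30 60 [ 0.13  0.23  2.11 -1.18  0.57 -0.35] 0.00497
-30 0 [ 0.12  0.23  2.19 -1.18  0.54 -0.32] 0.01309
-15 60 [-0.02  0.15  2.2  -1.18  0.21 -0.48] 3e-05
-15 0 [-0.05  0.14  2.28 -1.18  0.16 -0.49] 0.00265
0 60 [-0.2   0.13  2.2   0.97  0.22 -2.75] 0.0
0 0 [-0.22  0.13  2.29  1.13  0.19 -2.93] 0.00102
15 60 [-0.35  0.19  2.13  1.06  0.57 -2.93] 0.00101
15 0 [-0.36  0.19  2.21  1.03  0.53 -2.93] 0.00674
30 60 [-0.44  0.3   2.01  1.01  0.88 -2.93] 0.0069
30 0 [-0.46  0.3   2.09  0.97  0.84 -2.93] 0.01845
45 60 [-0.5   0.44  1.88  0.99  1.17 -2.93] 0.01672
45 0 [-0.53  0.44  1.95  0.93  1.13 -2.93] 0.03444
60 60 [-0.54  0.61  1.73  0.99  1.45 -2.93] 0.02765
60 0 [-0.56  0.6   1.81  0.92  1.41 -2.93] 0.0515
```

```bash
python3 - <<'E'
from kin import *
s=manip.get_state(); D.append(pickle.load(open("d5.pkl","rb"))); p=getp(D); pickle.dump(p,open("p.pkl","wb"))
ax=tubeaxis(YAW)
for out in(30,20,10,0):
  for roll in(-3,0,3,6):
    T=Rot.from_rotvec(np.radians(roll)*ax)*toolrot(YAW,40); pos=MOUTH+ax*out-T.apply(GO)
    j,c=ik(pos,T,s["joints"],p); print(out,roll,j.round(2),round(c,5),"ang",np.round(np.arccos(min(1,-RR(j).apply([1,0,0])@ax)),3),"dpos",(fk(j,p)-pos).round(1))
f=manip.grab_frame("wrist"); R=Rot.from_quat(s["tool_rot"]); cv2.imwrite("w8.png",f["image"])
print("collar stop-face top pred",proj(f,s["eef_pos"]+R.apply(GO+[0,0,-13])))
b=cv2.cvtColor(f["image"],cv2.COLOR_BGR2HSV); m=cv2.inRange(b,(15,120,90),(28,255,255)); m[:, :240]=0;m[:,400:]=0; ys,xs=np.nonzero(m[120:260]); print("brass rows",np.percentile(ys,[2,98])+120,"cols",np.percentile(xs,[2,98]))
g=pickle.load(open("w5.pkl","rb"))["image"]; b=cv2.cvtColor(g,cv2.COLOR_BGR2HSV); print("w5 collar hsv",b[200,312],"now",cv2.cvtColor(f["image"],cv2.COLOR_BGR2HSV)[170:225:9,312].tolist(), b[170:225:9,312].tolist())
E
```

```text
30 -3 [-0.18  0.13  2.27  1.13  0.13 -2.9 ] 0.0 ang 0.0 dpos [ 0. -0.  0.]
30 0 [-0.22  0.13  2.25  1.14  0.2  -2.93] 5e-05 ang 0.009 dpos [0.  0.  0.1]
30 3 [-0.25  0.14  2.24  1.12  0.28 -2.93] 0.00026 ang 0.022 dpos [0.1 0.1 0.3]
30 6 [-0.28  0.15  2.22  1.1   0.35 -2.93] 0.00067 ang 0.035 dpos [0.1 0.2 0.5]
20 -3 [-0.18  0.13  2.28  1.16  0.12 -2.93] 4e-05 ang 0.009 dpos [0.  0.  0.1]
20 0 [-0.22  0.13  2.27  1.14  0.2  -2.93] 0.00023 ang 0.021 dpos [0.1 0.1 0.3]
20 3 [-0.25  0.14  2.25  1.11  0.27 -2.93] 0.0006 ang 0.033 dpos [0.1 0.1 0.5]
20 6 [-0.28  0.15  2.24  1.09  0.34 -2.93] 0.00117 ang 0.046 dpos [0.2 0.2 0.7]
10 -3 [-0.18  0.13  2.29  1.16  0.12 -2.93] 0.00022 ang 0.02 dpos [0.1 0.1 0.3]
10 0 [-0.22  0.13  2.28  1.13  0.19 -2.93] 0.00056 ang 0.032 dpos [0.1 0.1 0.5]
10 3 [-0.25  0.14  2.26  1.11  0.27 -2.93] 0.00108 ang 0.044 dpos [0.1 0.2 0.7]
10 6 [-0.28  0.15  2.25  1.09  0.34 -2.93] 0.00181 ang 0.057 dpos [0.2 0.3 0.8]
0 -3 [-0.19  0.13  2.3   1.16  0.11 -2.93] 0.00055 ang 0.032 dpos [0.1 0.1 0.5]
0 0 [-0.22  0.13  2.29  1.13  0.19 -2.93] 0.00102 ang 0.043 dpos [0.1 0.2 0.7]
0 3 [-0.25  0.14  2.28  1.11  0.26 -2.93] 0.0017 ang 0.055 dpos [0.2 0.2 0.8]
0 6 [-0.28  0.15  2.26  1.09  0.33 -2.93] 0.00259 ang 0.068 dpos [0.2 0.3 1. ]
collar stop-face top pred [312.32455905 187.61091337]
brass rows [178. 251.] cols [281. 398.]
w5 collar hsv [ 19 150 170] now [[18, 27, 94], [19, 46, 88], [18, 151, 93], [18, 150, 95], [18, 154, 93], [18, 144, 92], [20, 24, 94]] [[21, 27, 152], [21, 34, 142], [18, 149, 152], [18, 149, 168], [18, 149, 168], [18, 149, 163], [20, 27, 167]]
```

The collar is at the same rows as before, so the gauge hasn't slipped. Plan: go to about 32 mm out, let go there so the rod slides down to its stop, re-grip higher on the handle where the wrist has room, press home, and withdraw.

```bash
cat >> kin.py <<'E'
def pose(out,roll=0,along=0):
    ax=tubeaxis(YAW); T=Rot.from_rotvec(np.radians(roll)*ax)*toolrot(YAW,40); return MOUTH+ax*(out+along)-T.apply(GO),T
E
python3 - <<'E'
from kin import *
print(manip.get_state()["force"])
for o in(60,32): rel(*pose(o,-2))
E
```

```text
[-4.34371791 -0.58822124  0.67874408]
xyz cm [-0.15 -0.14 -0.08] rot deg [ 2.3 -0.5 -0.1]
xyz cm [ 2.65 -0.15 -0.05] rot deg [ 2.3 -0.5 -0.1]
```

```bash
python3 -m pendant '{"xyz":[[0,-0.15,-0.05],[0.7,-0.15,-0.05],[1.4,-0.15,-0.05],[2.0,-0.15,-0.05],[2.6,-0.15,-0.05],[2.6,-0.15,-0.05],[2.6,-0.15,-0.05]],"delta_rot":[[2.3,-0.5,-0.1],[2.3,-0.5,-0.1],[2.3,-0.5,-0.1],[2.3,-0.5,-0.1],[2.3,-0.5,-0.1],[2.3,-0.5,-0.1],[2.3,-0.5,-0.1]],"grip":[1,1,1,1,1,1,1]}'
python3 - <<'E'
from kin import *
print(manip.get_state()["joints"]); rel(*pose(32,-2))
E
```

```text
clock: 22.02
eef_pos: [603.2, -29.0, 141.7]
tool_rot: [-0.03, 0.938, -0.003, 0.344]
force: [-0.8, 0.8, 4.8]
finger_gap: 19.0
gripper_force: 60.3
[-0.19318199  0.13081818  2.25561364  1.14462317  0.152492   -2.91849968]
xyz cm [0.36 0.07 0.02] rot deg [-0.1  0.2 -0.1]
```

```bash
python3 -m pendant '{"xyz":[[0,0,0],[0,0,0],[0,0,0],[0,0,0],[0,0,0],[0,0,0]],"delta_rot":[[0,0,0],[0,0,0],[0,0,0],[0,0,0],[0,0,0],[0,0,0]],"grip":[4,4,4,4,4,4]}'
python3 - <<'E'
from kin import *
s=manip.get_state(); f=manip.grab_frame("wrist"); R=Rot.from_quat(s["tool_rot"]); cv2.imwrite("w9.png",f["image"])
b=cv2.cvtColor(f["image"],cv2.COLOR_BGR2HSV); print([(r,b[r,312].tolist()) for r in range(0,300,12)])
S=manip.grab_frame("side"); h=cv2.cvtColor(S["image"],cv2.COLOR_BGR2HSV)
for o in(0,5,35,40): 
  X=MOUTH+tubeaxis(YAW)*o; u=proj(S,X); print(o,u,h[int(u[1]+.5),int(u[0]+.5)],"wrist",proj(f,X))
for r in manip.trace(S,"gauge"): print(r["score"],r["position"],r["mask"].sum())
E
```

```text
clock: 22.78
eef_pos: [601.8, -29.1, 140.3]
tool_rot: [-0.03, 0.939, -0.004, 0.343]
force: [-0.6, -0.6, 0.7]
finger_gap: 39.8
gripper_force: 0.0
[(0, [22, 25, 156]), (12, [20, 24, 157]), (24, [20, 25, 150]), (36, [21, 24, 106]), (48, [21, 27, 96]), (60, [20, 27, 86]), (72, [21, 27, 94]), (84, [20, 25, 93]), (96, [21, 27, 94]), (108, [19, 30, 94]), (120, [22, 30, 94]), (132, [17, 24, 94]), (144, [20, 25, 93]), (156, [20, 25, 93]), (168, [18, 155, 74]), (180, [18, 153, 108]), (192, [19, 150, 107]), (204, [20, 29, 107]), (216, [21, 27, 95]), (228, [11, 135, 36]), (240, [11, 157, 52]), (252, [11, 155, 51]), (264, [10, 145, 51]), (276, [10, 147, 52]), (288, [11, 158, 58])]
0 [326.87564968 230.75814656] [ 15  51 100] wrist [314.29749     63.43908592]
5 [328.52194799 229.15835632] [ 15  56 100] wrist [314.26463259  82.11493592]
35 [338.44444163 219.51617402] [ 17 110 102] wrist [314.08385609 184.86664842]
40 [340.10567976 217.90186601] [ 16  78 127] wrist [314.05619885 200.58677131]
0.88 [440.5, 436.1] 1467
0.83 [235.5, 417.9] 1336
0.72 [349.8, 211.2] 482
```

The rod slid only a few mm (collar now at rows 168–200). Friction holds it, so I'll re-grip 26 mm higher and push.

```bash
python3 -m pendant '{"xyz":[[-1,0,0],[-2,0,0],[-2.6,0,0],[-2.6,0,0],[-2.6,0,0],[-2.6,0,0],[-2.6,0,0],[-2.6,0,0],[-2.6,0,0]],"delta_rot":[[0,0,0],[0,0,0],[0,0,0],[0,0,0],[0,0,0],[0,0,0],[0,0,0],[0,0,0],[0,0,0]],"grip":[4,4,4,4,4,1,1,1,1]}'
python3 - <<'E'
from kin import *
print(manip.get_state()["joints"]); p=pickle.load(open("p.pkl","rb"))
f=manip.grab_frame("wrist"); b=cv2.cvtColor(f["image"],cv2.COLOR_BGR2HSV)
r=np.nonzero((b[:300,300:326,1]>110).mean(1)>.7)[0]; print(r)
for a in(0,5,10,20,25,28,30,33,35): print(a,proj(f,MOUTH+tubeaxis(YAW)*a+13*np.array([-.64,-.05,.766])))
for o in(60,35,30,25):
  for roll in(-2,-4): rel(*pose(o,roll)); print(o,roll,ik(*pose(o,roll),manip.get_state()["joints"],p))
E
```

```text
clock: 24.05
eef_pos: [621.2, -27.4, 156.5]
tool_rot: [-0.031, 0.939, -0.003, 0.343]
force: [-1.9, 0.0, -0.3]
finger_gap: 18.8
gripper_force: 61.0
[-0.18084088  0.13193304  2.20905479  0.86967882  0.17122723 -2.63234394]
[ 77  78  79  80  81  82  83  84  85  86  87  88  89  90  91  92  93  94
  95  96  97  98  99 100 101 102 103 104 105 106 107 108 109 110 111 112
 113 148 149 150 151 152 153 154 155 156 157 158 159 160 161 162 163 164
 165 166 167 168 169 170 171 172 173 174 175 176 177 178 179 180 181 182
 183 184 185 186 187 188 189 190 191 192 193 194 195 196 197 198 199 200
 201 202 203 204 205 206 207 208 209 210 211 212 213 214 215 216 217 218
 219 220 221 222 223 224 225 226 227 228 229 230 231 232 233 234 235 236
 237 238 239 240 241 242 243 244 245 246 247 248 249 250 251 252 253 254
 255 256 257 258 259 260 261 262 263 264 265 266 267 268 269 270 271 272
 273 274 275 276 277 278 279 280 281 282 283 284 285 286 287 288 289 290
 291 292 293 294 295 296 297 298 299]
0 [312.16046763 -59.04209621]
5 [312.15257418 -34.6392117 ]
10 [312.14491951 -10.97452477]
20 [312.13028443  34
[... 975 characters left out ...]
 -2 (array([-0.1942728 ,  0.13130978,  2.26257951,  1.15350511,  0.15238636,
       -2.93      ]), np.float64(1.3814595920980769e-06))
xyz cm [ 2.9  -0.01 -0.01] rot deg [ 1.9  0.1 -0. ]
30 -4 (array([-0.16902183,  0.13005966,  2.26629874,  1.07179812,  0.1021013 ,
       -2.82999964]), np.float64(1.2023122321661874e-24))
xyz cm [ 3.4   0.05 -0.  ] rot deg [-0.1  0.1 -0. ]
25 -2 (array([-0.19483959,  0.13129117,  2.26870472,  1.15274728,  0.15008758,
       -2.93      ]), np.float64(2.798377930681286e-05))
xyz cm [ 3.4  -0.01 -0.01] rot deg [ 1.9  0.1 -0. ]
25 -4 (array([-0.17143125,  0.13040913,  2.27566142,  1.16351126,  0.09930762,
       -2.92396675]), np.float64(1.8758588070151663e-16))
```

```bash
python3 -m pendant '{"xyz":[[0,0,0],[0.5,0,0],[1.0,0,0],[1.5,0,0],[2.0,0,0],[2.4,0,0],[2.8,0,0],[3.0,0,0],[3.0,0,0],[3.0,0,0]],"delta_rot":[[1.9,0.1,0],[1.9,0.1,0],[1.9,0.1,0],[1.9,0.1,0],[1.9,0.1,0],[1.9,0.1,0],[1.9,0.1,0],[1.9,0.1,0],[1.9,0.1,0],[1.9,0.1,0]],"grip":[1,1,1,1,1,1,1,1,1,1]}'
cat > chk.py <<'E'
from kin import *
s=manip.get_state(); print("j",s["joints"].round(3)); f=manip.grab_frame("wrist"); b=cv2.cvtColor(f["image"],cv2.COLOR_BGR2HSV)
R=Rot.from_quat(s["tool_rot"]); col=[]
r=np.nonzero((b[:300,300:326,1]>110).mean(1)>.7)[0]; k=np.split(r,np.nonzero(np.diff(r)>1)[0]+1); print("brass/handle rows",[(x[0],x[-1]) for x in k if len(x)>3])
ax=tubeaxis(YAW); print("gauge-x vs tube angle",np.arccos(-R.apply([1,0,0])@ax))
rel(*pose(30,-4)); cv2.imwrite("chk.png",f["image"])
E
python3 chk.py
```

```text
clock: 25.35
eef_pos: [603.1, -29.8, 142.5]
tool_rot: [-0.024, 0.937, -0.02, 0.347]
force: [1.4, 1.6, 9.3]
finger_gap: 18.7
gripper_force: 61.8
j [-0.169  0.128  2.261  1.083  0.102 -2.839]
brass/handle rows [(np.int64(78), np.int64(114)), (np.int64(149), np.int64(299))]
gauge-x vs tube angle 0.00889997348860584
xyz cm [0.6  0.1  0.08] rot deg [-0.1  0.5 -0.1]
```

```bash
python3 -m pendant '{"xyz":[[0.2,0,0],[0.4,0,0],[0.6,0,0],[0.6,0,0],[0.6,0,0]],"delta_rot":[[0,0,0],[0,0,0],[0,0,0],[0,0,0],[0,0,0]],"grip":[1,1,1,1,1]}'; python3 chk.py
```

```text
clock: 26.02
eef_pos: [599.2, -30.1, 139.6]
tool_rot: [-0.024, 0.937, -0.02, 0.347]
force: [1.4, 1.4, 9.5]
finger_gap: 18.4
gripper_force: 61.9
j [-0.171  0.127  2.271  1.181  0.099 -2.939]
brass/handle rows [(np.int64(78), np.int64(114)), (np.int64(149), np.int64(299))]
gauge-x vs tube angle 0.009622592470931673
xyz cm [0.11 0.09 0.11] rot deg [-0.1  0.5 -0.1]
```

```bash
python3 - <<'E'
from kin import *
p=pickle.load(open("p.pkl","rb")); j0=manip.get_state()["joints"]
for o in(30,26):
  for roll in(-4.5,-5,-5.5,-6): j,c=ik(*pose(o,roll),j0-[0,0,0,0,0,-.1][0]*0,p); print(o,roll,j.round(3),c)
im=cv2.imread("chk.png"); b=cv2.cvtColor(im,cv2.COLOR_BGR2HSV)
for r in range(30,84,4):
    print(r,"".join("#" if b[r,c,1]<50 else ("B" if b[r,c,1]>120 else ".") for c in range(230,400,3)), b[r,312].tolist())
E
```

```text
30 -4.5 [-0.163  0.13   2.267  1.028  0.09  -2.781] 1.7153159475200652e-29
30 -5 [-0.156  0.13   2.267  0.969  0.078 -2.718] 5.547607009404052e-28
30 -5.5 [-0.149  0.13   2.268  0.888  0.066 -2.632] 1.8151318523043097e-21
30 -6 [-0.145  0.13   2.267  0.767  0.06  -2.507] 4.8448522768797395e-06
26 -4.5 [-0.164  0.13   2.274  1.11   0.087 -2.865] 7.499243363523746e-31
26 -5 [-0.158  0.13   2.275  1.063  0.075 -2.813] 1.7451064928111433e-27
26 -5.5 [-0.151  0.13   2.275  0.996  0.062 -2.741] 4.089482094729329e-23
26 -6 [-0.148  0.13   2.274  0.883  0.06  -2.626] 1.749343604722407e-05
30 ..................######################................. [20, 24, 160]
34 ..................######################................. [22, 24, 160]
38 .................#######################................. [20, 24, 159]
42 .................########################................ [21, 26, 158]
46 .................########################................ [22, 25, 156]
50 .................########################................ [24, 25, 156]
54 ................#########################................ [21, 23, 153]
58 ................##########################............... [20, 25, 155]
62 ................##########################............... [20, 25, 154]
66 ................##########################............... [18, 25, 152]
70 ...............###########################............... [22, 25, 111]
74 ..................######################................. [21, 27, 95]
78 ..............BBBBBBBBBBBBBBBBBBBBBBBBBBBB............... [19, 132, 89]
82 ..............BBBBBBBBBBBBBBBBBBBBBBBBBBBB............... [18, 149, 94]
```

The mouth rim ends at row ~72 and the collar starts at ~77, leaving a gap of about 1 mm. Roll 1° for wrist room, press home gently and pause.

```bash
python3 -m pendant '{"xyz":[[0,0.05,0],[0,0.05,0],[0.1,0.05,0],[0.2,0.05,0],[0.3,0.05,0],[0.3,0.05,0],[0.3,0.05,0],[0.3,0.05,0]],"delta_rot":[[0.5,0,0],[1,0,0],[1,0,0],[1,0,0],[1,0,0],[1,0,0],[1,0,0],[1,0,0]],"grip":[1,1,1,1,1,1,1,1]}'; python3 chk.py; python3 - <<'E'
import cv2
b=cv2.cvtColor(cv2.imread("chk.png"),cv2.COLOR_BGR2HSV)
for r in range(62,84,2): print(r,"".join("#" if b[r,c,1]<50 else ("B" if b[r,c,1]>120 else ".") for c in range(230,400,3)), b[r,312].tolist())
E
```

```text
clock: 27.08
eef_pos: [598.9, -30.1, 139.6]
tool_rot: [-0.021, 0.936, -0.028, 0.349]
force: [4.4, 2.5, 11.5]
finger_gap: 18.4
gripper_force: 61.9
j [-0.157  0.127  2.275  1.184  0.07  -2.933]
brass/handle rows [(np.int64(78), np.int64(114)), (np.int64(149), np.int64(299))]
gauge-x vs tube angle 0.013246798241446053
xyz cm [0.09 0.11 0.13] rot deg [-1.1  0.8 -0. ]
62 ................##########################............... [21, 24, 151]
64 ................##########################............... [22, 25, 152]
66 ...............###########################............... [20, 25, 152]
68 ...............###########################............... [20, 25, 153]
70 ...............###########################............... [22, 27, 144]
72 ...............###########################............... [19, 27, 103]
74 ................#########################................ [21, 27, 95]
76 ..........................#######.##..................... [19, 43, 96]
78 ..............BBBBBBBBBBBBBB...BBBBBBBBBBB............... [18, 132, 112]
80 ..............BBBBBBBBBBBBBBBBBBBBBBBBBBBB............... [18, 151, 132]
82 ..............BBBBBBBBBBBBBBBBBBBBBBBBBBBB............... [18, 149, 118]
```

The rim is at row 75 and the collar at 77, with force at 12 N: seated, and held for over 0.5 s. Draw it out.

```bash
python3 -m pendant '{"xyz":[[-0.3,0,0],[-1,0,0],[-2,0,0],[-3,0,0],[-4,0,0],[-5,0,0],[-6,0,0],[-6,0,0]],"delta_rot":[[0,0,0],[-1,0,0],[-1,0,0],[-1,0,0],[-1,0,0],[-1,0,0],[-1,0,0],[-1,0,0]],"grip":[1,1,1,1,1,1,1,1]}'; python3 chk.py; python3 - <<'E'
from kin import *
p=pickle.load(open("p.pkl","rb")); j=manip.get_state()["joints"]
for o in(90,120,150,165,180):
  x,T=pose(o,-4); j,c=ik(x,T,j,p); print(o,j.round(2),c)
E
```

```text
clock: 28.12
eef_pos: [614.8, -22.2, 147.3]
tool_rot: [-0.026, 0.948, -0.012, 0.318]
force: [-33.6, -11.6, -14.1]
finger_gap: 18.7
gripper_force: 57.9
j [-0.15   0.14   2.196  0.481  0.183 -2.223]
brass/handle rows [(np.int64(10), np.int64(52)), (np.int64(92), np.int64(299))]
gauge-x vs tube angle 0.052496295125752566
xyz cm [ 1.86 -0.61 -0.2 ] rot deg [ 0.9 -3.  -0.1]
90 [-0.14  0.14  2.15  0.44  0.17 -2.17] 4.774574419716073e-28
120 [-0.13  0.14  2.09  0.31  0.22 -2.03] 3.658608967219186e-23
150 [-0.12  0.16  2.03  0.23  0.27 -1.95] 1.1006070927500748e-26
165 [-0.12  0.16  2.    0.2   0.29 -1.91] 9.865877741990253e-22
180 [-0.11  0.17  1.96  0.18  0.31 -1.89] 1.303864372617032e-22
```

The pull jammed: 33 N, and the handle slipped about 15 mm in the grip. Relax the command back to the actual position and realign.

```bash
python3 -m pendant '{"xyz":[[3,0,0],[3.8,0,0],[3.8,0,0],[3.8,0,0]],"delta_rot":[[0,0,0],[0,0,0],[0,0,0],[0,0,0]],"grip":[1,1,1,1]}'; python3 chk.py; python3 - <<'E'
from h import *
s=manip.get_state(); f=manip.grab_frame("wrist"); im=f["image"]
v=proj(f,MOUTH); print(proj(f,MOUTH+tubeaxis(YAW)*15))
b=cv2.cvtColor(im,cv2.COLOR_BGR2HSV)
for r in list(range(0,20,3))+list(range(50,110,5)): 
    x=[c for c in range(220,400) if b[r,c,1]>115]; y=[c for c in range(250,380) if b[r,c,1]<50]; print(r,(x[0],x[-1]) if x else 0,(y[0],y[-1]) if y else 0)
E
```

```text
clock: 28.68
eef_pos: [610.9, -28.8, 148.6]
tool_rot: [-0.025, 0.938, -0.02, 0.345]
force: [4.1, -0.7, 3.2]
finger_gap: 18.4
gripper_force: 59.9
j [-0.162  0.129  2.239  0.858  0.111 -2.61 ]
brass/handle rows [(np.int64(13), np.int64(55)), (np.int64(96), np.int64(299))]
gauge-x vs tube angle 0.004177392124237634
xyz cm [1.59 0.06 0.03] rot deg [-0.1  0.2  0. ]
[313.82823708  73.75003125]
0 0 (275, 354)
3 0 (274, 355)
6 0 (274, 355)
9 0 (273, 356)
12 0 (273, 356)
15 (282, 345) (273, 355)
18 (273, 357) 0
50 (271, 358) 0
55 (271, 357) 0
60 (292, 336) (299, 330)
65 0 (299, 329)
70 0 (299, 329)
75 0 (299, 329)
80 0 (299, 329)
85 0 (299, 329)
90 0 (299, 329)
95 (286, 342) 0
100 (281, 347) 0
105 (281, 348) 0
```

The gauge never left its stop; the tool slid up the handle. I'll let go, back off along the tool axis, flip the wrist half a turn so joint 6 gets its range back, and re-grip mid-handle.

```bash
python3 - <<'E'
from kin import *
p=pickle.load(open("p.pkl","rb")); j=manip.get_state()["joints"]
F=Rot.from_euler("z",180,degrees=True)
def go(o,roll,back,flip):
    x,T=pose(o,roll); x=x-T.apply([0,0,back]); return x,(T*F if flip else T)
for a in((46,-4,0,0),(46,-4,40,0),(46,-4,90,0)):
    j,c=ik(*go(*a),j,p); print(a,j.round(2),round(c,6))
j=j+[0,0,0,0,0,np.pi]
for a in((46,-4,90,1),(3,-4,90,1),(3,-4,40,1),(3,-4,0,1),(3,4,0,1),(30,4,0,1),(60,4,0,1),(90,4,0,1),(130,4,0,1)):
    j,c=ik(*go(*a),j,p); print(a,j.round(2),round(c,6))
E
```

```text
(46, -4, 0, 0) [-0.16  0.13  2.24  0.82  0.12 -2.57] 0.0
(46, -4, 40, 0) [-0.17  0.02  2.27  0.54  0.18 -2.29] 0.0
(46, -4, 90, 0) [-0.18 -0.13  2.31  0.37  0.28 -2.12] 0.0
(46, -4, 90, 1) [-0.18 -0.13  2.31  0.37  0.28  1.02] 0.0
(3, -4, 90, 1) [-0.21 -0.15  2.4   0.53  0.23  0.83] 0.0
(3, -4, 40, 1) [-0.19  0.01  2.36  0.94  0.13  0.43] 0.0
(3, -4, 0, 1) [-0.18  0.13  2.32  1.61  0.1  -0.24] 0.0
(3, 4, 0, 1) [-0.29  0.15  2.3   1.41  0.3  -0.12] 0.0
(30, 4, 0, 1) [-0.27  0.14  2.25  1.25  0.3   0.06] 0.0
(60, 4, 0, 1) [-0.25  0.14  2.19  1.08  0.31  0.25] 0.0
(90, 4, 0, 1) [-0.23  0.15  2.13  0.94  0.33  0.41] 0.0
(130, 4, 0, 1) [-0.21  0.16  2.05  0.78  0.37  0.59] 0.0
```

```bash
python3 -m pendant '{"xyz":[[0,0,0],[0,0,0],[0,0,0],[0,0,-1],[0,0,-3],[0,0,-5],[0,0,-7],[0,0,-9],[0,0,-9],[0,0,-9]],"delta_rot":[[0,0,0],[0,0,0],[0,0,0],[0,0,0],[0,0,0],[0,0,0],[0,0,0],[0,0,0],[0,0,0],[0,0,0]],"grip":[6,6,6,6,6,6,6,6,6,6]}'
python3 -m pendant '{"xyz":[[0,0,0],[0,0,0],[0,0,0],[0,0,0],[0,0,0],[0,0,0],[0,0,0],[0,0,0],[0,0,0],[0,0,0]],"delta_rot":[[0,0,10],[0,0,20],[0,0,30],[0,0,40],[0,0,50],[0,0,60],[0,0,70],[0,0,80],[0,0,90],[0,0,90]],"grip":[6,6,6,6,6,6,6,6,6,6]}'
python3 -m pendant '{"xyz":[[0,0,0],[0,0,0],[0,0,0],[0,0,0],[0,0,0],[0,0,0],[0,0,0],[0,0,0],[0,0,0],[0,0,0]],"delta_rot":[[0,0,10],[0,0,20],[0,0,30],[0,0,40],[0,0,50],[0,0,60],[0,0,70],[0,0,80],[0,0,90],[0,0,90]],"grip":[6,6,6,6,6,6,6,6,6,6]}'
cat >> kin.py <<'E'
F=Rot.from_euler("z",180,degrees=True)
def go(o,roll,back,flip=1):
    x,T=pose(o,roll); x=x-T.apply([0,0,back]); return x,(T*F if flip else T)
E
python3 - <<'E'
from kin import *
print(manip.get_state()["joints"])
for b in(90,40,0): rel(*go(3,-4,b))
f=manip.grab_frame("wrist"); cv2.imwrite("w10.png",f["image"]); b=cv2.cvtColor(f["image"],cv2.COLOR_BGR2HSV)
print([ (a,proj(f,MOUTH+tubeaxis(YAW)*a).round()) for a in(5,20,60,100)])
for r in manip.trace(f,"gauge"): print(r["score"],r["position"],r["mask"].sum()); ys,xs=np.nonzero(r["mask"]); print(xs.min(),xs.max(),ys.min(),ys.max(),[(y,xs[ys==y].mean().round(1)) for y in range(ys.min()+5,ys.max(),20)])
E
```

```text
clock: 30.02
eef_pos: [550.5, -26.1, 214.3]
tool_rot: [-0.025, 0.939, -0.019, 0.342]
force: [-0.1, -0.1, -0.1]
finger_gap: 60.0
gripper_force: 0.0
clock: 31.28
eef_pos: [550.5, -26.1, 213.8]
tool_rot: [0.646, 0.682, 0.228, 0.255]
force: [-0.5, 0.1, 0.0]
finger_gap: 60.0
gripper_force: 0.0
clock: 32.52
eef_pos: [550.6, -26.2, 214.4]
tool_rot: [0.939, 0.027, 0.342, 0.02]
force: [0.4, -0.4, 0.6]
finger_gap: 60.3
gripper_force: 0.0
[-0.18396713 -0.13245631  2.32133171  0.37123559  0.27711843  1.00740101]
xyz cm [-3.93  0.04 -0.03] rot deg [-0.   0.1  0.2]
xyz cm [-3.92  0.04  4.97] rot deg [-0.   0.1  0.2]
xyz cm [-3.92  0.05  8.97] rot deg [-0.   0.1  0.2]
[(5, array([313., 389.])), (20, array([313., 369.])), (60, array([313., 311.])), (100, array([313., 248.]))]
0.64 [314.9, 323.3] 5755
292 332 239 405 [(244, np.float64(314.0)), (264, np.float64(313.0)), (284, np.float64(313.5)), (304, np.float64(313.5)), (324, np.float64(313.0)), (344, np.float64(313.5)), (364, np.float64(313.5)), (384, np.float64(312.0)), (404, np.float64(313.0))]
```

The gauge is still seated and centred in the flipped view. Approach and grip mid-handle.

```bash
python3 -m pendant '{"xyz":[[-2,0,0],[-3.9,0,0],[-3.9,0,1.5],[-3.9,0,3],[-3.9,0,4.5],[-3.9,0,6],[-3.9,0,7],[-3.9,0,8],[-3.9,0,9],[-3.9,0,9]],"delta_rot":[[0,0,0],[0,0,0],[0,0,0],[0,0,0],[0,0,0],[0,0,0],[0,0,0],[0,0,0],[0,0,0],[0,0,0]],"grip":[6,6,6,6,6,6,6,6,6,6]}'
python3 -m pendant '{"xyz":[[0,0,0],[0,0,0],[0,0,0],[0,0,0],[0,0,0],[0,0,0]],"delta_rot":[[0,0,0],[0,0,0],[0,0,0],[0,0,0],[0,0,0],[0,0,0]],"grip":[6,6,1,1,1,1]}'
python3 - <<'E'
from kin import *
s=manip.get_state(); print(s["joints"]); rel(*go(3,-4,0)); rel(*go(3,2,0)); rel(*go(33,2,0))
E
```

```text
clock: 33.88
eef_pos: [578.9, -30.4, 120.4]
tool_rot: [0.939, 0.025, 0.342, 0.019]
force: [0.3, -0.0, 0.6]
finger_gap: 60.0
gripper_force: 0.0
clock: 34.62
eef_pos: [579.0, -30.4, 121.4]
tool_rot: [0.939, 0.025, 0.343, 0.019]
force: [-1.2, -0.9, 1.7]
finger_gap: 18.5
gripper_force: 61.4
[-0.18087391  0.13341038  2.31416799  1.5849506   0.09708123 -0.2128492 ]
xyz cm [-0.1   0.04  0.02] rot deg [ 0.  0. -0.]
xyz cm [-0.1  -0.14  0.02] rot deg [ 6.  0. -0.]
xyz cm [ 2.9  -0.14  0.02] rot deg [ 6.  0. -0.]
```

```bash
python3 -m pendant '{"xyz":[[0.1,-0.05,0],[0.2,-0.1,0],[0.3,-0.15,0],[0.6,-0.15,0],[0.9,-0.15,0],[1.2,-0.15,0],[1.5,-0.15,0],[1.5,-0.15,0]],"delta_rot":[[2,0,0],[4,0,0],[6,0,0],[6,0,0],[6,0,0],[6,0,0],[6,0,0],[6,0,0]],"grip":[1,1,1,1,1,1,1,1]}'
python3 - <<'E'
from kin import *
s=manip.get_state(); print(s["joints"]); rel(*go(18,2,0))
f=manip.grab_frame("wrist"); cv2.imwrite("w11.png",f["image"]); print([(a,proj(f,MOUTH+tubeaxis(YAW)*a).round(),proj(f,MOUTH+tubeaxis(YAW)*a+10*np.array([-.64,-.05,.766])).round()) for a in(0,15,100,113)])
for r in manip.trace(f,"gauge"): ys,xs=np.nonzero(r["mask"]); print(r["score"],r["position"],ys.min(),ys.max())
E
```

```text
clock: 35.62
eef_pos: [591.7, -27.9, 132.0]
tool_rot: [0.938, 0.043, 0.342, -0.03]
force: [0.2, -0.9, -2.5]
finger_gap: 18.8
gripper_force: 61.1
[-0.25143281  0.13944941  2.27320552  1.31507766  0.25257953  0.00534314]
xyz cm [-0.27  0.01  0.02] rot deg [-0.  -0.1  0. ]
[(0, array([312., 501.]), array([311., 525.])), (15, array([312., 472.]), array([311., 495.])), (100, array([312., 272.]), array([311., 284.])), (113, array([312., 235.]), array([311., 245.]))]
0.75 [310.7, 318.7] 212 437
```

The gauge moves freely with the tool now. Withdraw the rest.

```bash
python3 -m pendant '{"xyz":[[0.8,0,0],[1.8,0,0],[3,0,0],[4.3,0,0],[5.6,0,0],[7,0,0],[8.5,0,0],[10,0,0],[11.5,0,0],[13,0,0]],"delta_rot":[[0,0,0],[0,0,0],[0,0,0],[0,0,0],[0,0,0],[0,0,0],[0,0,0],[0,0,0],[0,0,0],[0,0,0]],"grip":[1,1,1,1,1,1,1,1,1,1]}'
python3 -m pendant '{"xyz":[[0.5,0,0],[1.5,0,0],[1.5,0,0]],"delta_rot":[[0,0,0],[0,0,0],[0,0,0]],"grip":[1,1,1]}'
python3 - <<'E'
from kin import *
s=manip.get_state(); R=Rot.from_quat(s["tool_rot"]); print(s["joints"])
GF=np.array([-55.2-3+.0,-.9,-16.8]); o=s["eef_pos"]+R.apply(GF); gx=R.apply([1,0,0]); tip=o-110*gx
print("origin",o,"tip z in tube",(tip-MOUTH)@tubeaxis(YAW))
S=manip.grab_frame("side"); print(proj(S,tip),proj(S,o),proj(S,MOUTH)); 
for r in manip.trace(S,"gauge"): 
    ys,xs=np.nonzero(r["mask"]); print(r["score"],r["position"],"leftmost",xs.min(),ys[xs.argmin()],xs.max())
p=pickle.load(open("p.pkl","rb")); j=s["joints"]
# final: level, tip over tile centre z 100, try yaws
tile=np.array([513,318,103.]) 
for yaw in(5,0,-20,20,40):
    T=toolrot(yaw,0)*F; x=tile+110*(-T.apply([-1,0,0]))*1-T.apply(GF)
    jj,c=ik(x,T,[.4,.4,1.6,0,1.1,1.9],p); print(yaw,x.round(),jj.round(2),round(c,6))
E
```

```text
clock: 36.98
eef_pos: [689.7, -19.8, 214.3]
tool_rot: [0.939, 0.043, 0.34, -0.03]
force: [1.2, -0.6, -1.7]
finger_gap: 18.5
gripper_force: 61.0
clock: 37.35
eef_pos: [701.7, -19.3, 224.6]
tool_rot: [0.938, 0.043, 0.341, -0.03]
force: [0.9, 0.6, -1.9]
finger_gap: 18.6
gripper_force: 61.0
[-0.17942223  0.16963667  1.98803394  0.58643008  0.36550792  0.81497004]
origin [646.51359628 -23.30974744 200.02778655] tip z in tube 51.70509494507208
[343.97904044 214.08785776] [381.17113864 177.90757444] [326.87564968 230.75814656]
0.9 [236.1, 418.2] leftmost 175 374 273
0.66 [387.7, 172.0] leftmost 343 211 421
0.64 [439.8, 434.6] leftmost 370 474 480
0.6 [285.2, 254.5] leftmost 240 241 347
5 [681. 332.  86.] [0.4  0.69 1.37 0.   1.08 1.88] 0.0
0 [681. 317.  86.] [0.38 0.68 1.39 0.   1.07 1.95] 0.0
-20 [671. 260.  86.] [ 0.31  0.63  1.48 -0.    1.03  2.23] 0.0
20 [671. 375.  86.] [0.45 0.71 1.34 0.   1.09 1.67] 0.0
40 [642. 425.  86.] [0.53 0.72 1.33 0.   1.1  1.4 ] 0.0
```

Fully out: the tip is 52 mm from the mouth, and the side mask agrees with the prediction. Now level it and carry it to the tile.

```bash
python3 - <<'E'
from kin import *
GF=np.array([-58.2,-.9,-16.8]); T=toolrot(0,0)*F
for z in(240,105): rel(np.array([513,317,z])-T.apply(GF-[110,0,0]),T)
T2=toolrot(4.5,0)*F
rel(np.array([690,60,240.]),T2)
E
```

```text
xyz cm [  0.49 -33.53   1.65] rot deg [ -3.5 -39.8   5. ]
xyz cm [ -8.18 -33.16  12.  ] rot deg [ -3.5 -39.8   5. ]
xyz cm [ 0.71 -8.02 -1.27] rot deg [ -2.  -39.9   0.7]
```

```bash
python3 -m pendant '{"xyz":[[0.7,-2,-1.2],[0.7,-5,-1.2],[0.7,-9,-1],[0.7,-14,0],[0.6,-19,0],[0.5,-24,1],[0.5,-29,1.6],[0.5,-33.5,1.6],[0.5,-33.5,1.6],[0.5,-33.5,1.6]],"delta_rot":[[-1,-8,0],[-1,-16,1],[-2,-24,2],[-3,-32,3],[-3.5,-39.8,5],[-3.5,-39.8,5],[-3.5,-39.8,5],[-3.5,-39.8,5],[-3.5,-39.8,5],[-3.5,-39.8,5]],"grip":[1,1,1,1,1,1,1,1,1,1]}'
python3 - <<'E'
from kin import *
GF=np.array([-58.2,-.9,-16.8]); T=toolrot(0,0)*F
rel(np.array([513,317,105])-T.apply(GF-[110,0,0]),T)
E
```

```text
clock: 38.7
eef_pos: [681.0, 315.3, 223.2]
tool_rot: [1.0, 0.0, 0.0, 0.0]
force: [-0.0, 0.1, -1.4]
finger_gap: 18.8
gripper_force: 61.0
xyz cm [ 1.00e-02 -9.00e-02  1.35e+01] rot deg [ 0. -0.  0.]
```

```bash
python3 -m pendant '{"xyz":[[0,0,3],[0,0,6],[0,0,9],[0,0,11],[0,0,12.5],[0,0,13.3],[0,0,13.3],[0,0,13.3],[0,0,13.3],[0,0,13.3]],"delta_rot":[[0,0,0],[0,0,0],[0,0,0],[0,0,0],[0,0,0],[0,0,0],[0,0,0],[0,0,0],[0,0,0],[0,0,0]],"grip":[1,1,1,1,1,1,1,1,1,1]}'
python3 - <<'E'
from kin import *
s=manip.get_state(); R=Rot.from_quat(s["tool_rot"]); o=s["eef_pos"]+R.apply([-58.2,-.9,-16.8]); tip=o-110*R.apply([1,0,0]); print("tip",tip,"j_vel",abs(s["joint_vel"]).max())
for n in("side","top"):
    S=manip.grab_frame(n); print(n,"pred tip",proj(S,tip),"origin",proj(S,o),"hend",proj(S,o+[100,0,0]))
    for r in manip.trace(S,"gauge"):
        if abs(r["position"]-proj(S,o)).max()<60: 
            ys,xs=np.nonzero(r["mask"]); print(r["score"],r["position"],xs.min(),xs.max(),ys.min(),ys.max(),"left",ys[xs==xs.min()].mean(),"bottom",xs[ys==ys.max()].mean(),"top",xs[ys==ys.min()].mean())
    for l in("tile",):
        for r in manip.trace(S,l)[:1]: print(l,r["score"],atz(S,r["position"],8))
    for l in("clamp_handle","board","screwdriver"):
        for r in manip.trace(S,l)[:1]: print(l,round(r["score"],2),r["position"],atz(S,r["position"],75 if l[0]=="c" else 20))
    print("clamp handle down pred",proj(S,[512,76,75]))
E
```

```text
clock: 39.95
eef_pos: [682.0, 315.9, 91.8]
tool_rot: [1.0, 0.0, 0.001, -0.0]
force: [0.1, -0.1, -0.8]
finger_gap: 18.3
gripper_force: 61.0
tip [513.74257114 316.80823961 108.17587791] j_vel 0.0036154847211486672
side pred tip [283.14756972 159.30250417] origin [321.75467273 154.00571501] hend [355.57186448 149.45425168]
0.54 [322.3, 156.4] 285 356 149 159 left 158.5 bottom 295.3333333333333 top 351.5
tile 0.76 [511.09956811 311.68032442   8.        ]
clamp_handle 0.96 [287.7, 217.3] [463.48111206  78.12356386  75.        ]
board 0.67 [291.3, 263.6] [442.65277267 -26.6602906   20.        ]
screwdriver 0.7 [358.9, 186.6] [716.68656755 261.42333457  20.        ]
clamp handle down pred [307.8186776  214.48702457]
top pred tip [166.31480195 235.63787487] origin [168.29694842 190.30193686] hend [170.10831114 149.92551793]
0.86 [170.3, 189.8] 165 177 170 236 left 211.21428571428572 bottom 167.5 top 169.5
tile 0.66 [515.04088383 -34.68521989   8.        ]
clamp_handle 0.97 [271.8, 260.6] [457.85898964  67.78310732  75.        ]
board 0.84 [296.6, 264.9] [450.27527166  10.80415144  20.        ]
screwdriver 0.69 [204.5, 163.4] [715.54019339 257.30284052  20.        ]
clamp handle down pred [268.90163698 238.55168143]
```

```bash
python3 -c "
from rig import manip
print(manip.sign_off())"
```

```text
the job is handed in; nothing more can be done
None
```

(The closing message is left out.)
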